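# Pack a hardware kit on the packing turntable

### The arm

A 6-joint arm with a two-finger parallel gripper is mounted at the origin on the work surface. World frame = base frame: x ahead of the robot, y to its left, z up, the work surface at z = 0. Lengths are in mm, angles in rad, forces in N, time in s.
With the tool pointing down it reaches from about 300 to 825 mm from the base axis. Payload 5.4 kg.
Tool frame: the origin (TCP) lies on the centre line of the jaws, within the pads' length; the fingertips stand 19 mm ahead of it and the grasp point (between the pads) is the TCP; z points along the fingers, y is the line along which they close (so a half turn about z gives the same grasp; the last joint's range is limited). The gripper opens to 92 mm and grips with 3 to 60 N. Pads are 20 mm wide; open, the fingers measure 128 mm over their backs; the gripper's body (75 mm by 189 mm) begins 69 mm behind the grasp point.
Start: joints at [-1.525, 0.158, 1.597, -0, 1.386, -0.21], TCP at [145.463, -556.279, 233.601] pointing down, gripper open.
Joint ranges: [-2.91, 2.91], [-0.94, 2.29], [0.18, 2.7], [-1.29, 4.43], [0.17, 2.64], [-3, 3]. Speed limits (rad/s): [2.57, 2.57, 3.14, 3.14, 3.14, 3.14].

### API

Orientations are given as a rotation vector (axis times angle).
In Python, from workcell import observe, snapshot, calibration, sign_off, find_in, spot_point gives the robot as it stands.
- The arm moves only by the tool servo_tool, never from a script. Its arguments are lists of equal length, an entry for each row: "offset": the shift along the tool's x, y, z in units of 40 mm (1.0 is 40 mm), a list of three; "turn": the turn, a rotation vector about the tool's x, y, z in units of 8 degrees (1.0 is 8 degrees), a list of three; "hand": the opening, from 0 (shut) to 1 (fully open). A call has 1 to 12 rows; each row is the pose to reach, as a shift and turn from the pose commanded when the call began, along the tool's axes at that moment; what a row does not reach only later rows make up. A row lasts 1/10 s, in which the tool goes at most 50 mm and 8.59 degrees, less where a joint would pass 70% of its speed; a pose out of reach is approached as far as the arm can. A call with a gripper value outside its range is refused whole. The fingers move at their own pace and stop on an object; the grip force is fixed at half the most. Time passes only in rows, so rows that repeat a pose let the fingers close. It gives the time, the measured TCP pose, the force, the opening and the grip force at its end, in the units of the state.
- observe(): the state, without advancing time (a new reading comes with each control period).
- snapshot(name): name is "scene" or "side" or "wrist"; returns (picture, depth): 400x640x3 uint8, red, green, blue; 400x640 float32, mm along the optical axis (not along the pixel's ray), 0 where there is no reading.
- calibration(name): a dict with "fovy" (degrees; the focal length in pixels is half the picture's height over the tangent of half this angle, whatever the lens; pixels are square), "cx", "cy" (the principal point, pixels), "dist_coeffs" ([k1, k2, p1, p2, k3] as OpenCV has them; the pictures are not rectified), "rvec" (rotation vector, rad) and "tvec" (3), from world to camera coordinates, as OpenCV has them. Camera axes: x right, y down, z forward; pixel columns grow to the right and rows downward; lengths in mm; the calibration is good to about 2 mm. A picture is of the moment at which its call begins: read the wrist's pose just before it. calibration takes no time and is no camera call; for the wrist camera it gives the pose at the moment of the call.
- sign_off(): hands the job in; it is judged then, once.
Trained networks look in the newest picture that a camera, given by its name, has taken for a name from the list of things; names that differ only in an ending like _2 or _b are one class to them, and where a whole thing is asked for, a point or a joint stands for the part that bears it (a point fixed in the world has none). Each returns a list of dicts, best first, with "conf" (0 to 1); they miss things now and then, are a little off and sometimes report something else, mostly with a low value. They report only what shows in the picture. A call takes as long as a camera call. They do not tell look-alikes from the thing itself.
- find_in(query, camera): "centre" ([column, row] in pixels, amid what is visible of it).
- spot_point(query, camera): "centre" ([column, row] in pixels: a listed point, or the origin of a listed thing).
The state is a dict: "t": time; "qpos": joint angles; "joint_vel": joint speeds; "joint_efforts": joint torques, N m; "tool_pos": TCP position; "orientation": TCP orientation; "wrist_force": force on the tool from outside, world axes, zero at the start; "torque": the same for the moment, N m; "finger_gap": finger opening in mm; "gripper_force": force on a finger pad.
Only numpy, scipy, OpenCV 4.12 (cv2) and the standard library are available. Lean on these libraries where they do the work, as an engineer would, in place of code of your own. Each camera call takes 0.05 s, during which the arm holds its last target. There are 200 camera calls.

### The job

Stand every small white carton upright on the floor of the tray bay that faces you, then turn the turntable (the black post is its handle) counter-clockwise seen from above until it clicks into its notch with the other bay facing you. Then pour all the wooden balls out of the cup into that bay, and stand the empty cup upright on the cork mat, wholly on it. Leave the tape roll where it is.

Things in the scene. Friction and masses are not known exactly. Their poses are not given: they have to be found in the camera images.
- turntable_axis (a point): packing turntable: level grey disc, 310 mm across, its top 34 mm above the bench; a spring plunger stands at its far edge. This point is on the turning axis at the disc's top. An open brown tray, 262 x 148 mm, 42 mm high, walls 4 mm, is fixed across the disc's middle; a cross wall parts it into two equal bays, bay_a and bay_b, one at each end.
- disc (a joint): turntable angle in rad, growing counter-clockwise seen from above. It starts part-turned, at 0.16 to 0.45, bay_a towards the robot, and turns with light friction from -0.4 to 3.39. A spring plunger clicks into a notch at 0 and, half a turn on, at 3.14 (bay_b towards the robot); within 0.05 of a notch it draws the disc in and holds it; passing takes 5 to 8 N at the post.
- post_top (a point): top centre of the turntable's handle, a round upright black post of 16 mm diameter standing on the disc 115 mm from the axis, beside the tray's middle; its top is 126 mm above the bench and it is 92 mm tall. It goes round with the disc: on the left (robot's view) at angle 0, nearest to the robot at 1.57, on the right at 3.14.
- bay_a (a point): centre of the inner floor of the bay that faces the robot at the start, 38 mm above the bench. Inside: 125 mm along its x (the tray's length, radial), 140 mm along its y; the walls (and the cross wall) rise 38 mm above this floor. Turns with the disc; the turning axis lies 65.5 mm along its +x.
- bay_b (a point): centre of the inner floor of the tray's other bay, same size and height; same axes directions as bay_a (its -x points to the turning axis, 65.5 mm away).
- cup: open square grey plastic cup with upright flat sides, 62 x 62 mm outside, 90 mm high, wall and floor 3 mm; empty mass about 0.12 kg. Starts upright on the bench holding the wooden balls (about 0.1 kg). Origin at the centre of its underside, x and y square to its sides, z along its axis to the mouth.
- cup_rim (a point): centre of the cup's mouth, 90 mm above its underside.
- mat: round cork mat lying fixed on the bench, 130 mm across, 4 mm thick; origin at the centre of its underside.
- tape_roll: bystander: loose roll of clear tape lying flat, 90 mm across, 48 mm high; origin at the centre of its underside.
- carton1: small closed white carton, 56 mm (x) x 38 mm (y) x 56 mm high, about 0.12 kg, heavy at the bottom, standing on the bench; origin at the centre of its underside, z up. One of two or three; None if absent.
- carton2: small closed white carton, 56 mm (x) x 38 mm (y) x 56 mm high, about 0.12 kg, heavy at the bottom, standing on the bench; origin at the centre of its underside, z up. One of two or three; None if absent.
- carton3: small closed white carton, 56 mm (x) x 38 mm (y) x 56 mm high, about 0.12 kg, heavy at the bottom, standing on the bench; origin at the centre of its underside, z up. One of two or three; None if absent.
- ball1: dark wooden ball, 26 mm diameter, 14 g, at the start in the cup; origin at its centre. One of seven or eight; None if absent.
- ball2: dark wooden ball, 26 mm diameter, 14 g, at the start in the cup; origin at its centre. One of seven or eight; None if absent.
- ball3: dark wooden ball, 26 mm diameter, 14 g, at the start in the cup; origin at its centre. One of seven or eight; None if absent.
- ball4: dark wooden ball, 26 mm diameter, 14 g, at the start in the cup; origin at its centre. One of seven or eight; None if absent.
- ball5: dark wooden ball, 26 mm diameter, 14 g, at the start in the cup; origin at its centre. One of seven or eight; None if absent.
- ball6: dark wooden ball, 26 mm diameter, 14 g, at the start in the cup; origin at its centre. One of seven or eight; None if absent.
- ball7: dark wooden ball, 26 mm diameter, 14 g, at the start in the cup; origin at its centre. One of seven or eight; None if absent.
- ball8: dark wooden ball, 26 mm diameter, 14 g, at the start in the cup; origin at its centre. One of seven or eight; None if absent.
Not all that is in view belongs to the job. Leave any blue look-alike of the carton3 alone. What is shaped like the carton2 but green is not meant.

How it is judged:
By the outcome, as a careful person would: the job done as asked, in the order asked, and still so for the second after the job is handed in, with the robot touching nothing.
Of carton1, carton2, carton3 only 2 to 3 are there at a start; the rules pass over those that are not, and their reading is None.
Of ball7, ball8 only 1 to 2 are there at a start; the rules pass over those that are not, and their reading is None.
At some moment in a run one of carton1, carton2, carton3, cup may be knocked a few centimetres aside while the robot is not near it.
It also fails if it takes over 210 s, if anything falls off the work surface, if the arm or the gripper's body presses on something with over 40 N, if the wrist force passes 120 N, or if a joint passes its speed limit or range.

## Working session

There is one attempt and no reset: what is moved stays moved. The work goes in short steps, Python scripts to look and compute and a tool call to move; the robot and the scene stay as the last step left them, time stands still between calls to the robot, and variables do not carry over. Pictures are saved under pics/ and viewed, at most 14 in all, crops included, and the job is handed in when it is done.

Besides the shell and the picture viewer there is one more tool, called as name(argument=value, ...) on one line, values as JSON. servo_tool: Moves the arm, as the interface text tells. Its arguments: {"type":"object","properties":{"offset":{"type":"array","items":{"type":"array","items":{"type":"number"}}},"turn":{"type":"array","items":{"type":"array","items":{"type":"number"}}},"hand":{"type":"array","items":{"type":"number"}}},"required":["offset","turn","hand"]}

```bash
ls; mkdir -p pics; cat > h.py <<'E'
import numpy as np, cv2
from workcell import *
from scipy.spatial.transform import Rotation as R
def K(c):
    f=200/np.tan(np.radians(c['fovy'])/2); return np.array([[f,0,c['cx']],[0,f,c['cy']],[0,0,1]])
def ray(c,px):
    u=cv2.undistortPoints(np.array([[px]],float),K(c),np.array(c['dist_coeffs']))[0,0]
    Rm=cv2.Rodrigues(np.array(c['rvec'],float))[0]; t=np.array(c['tvec'],float).ravel()
    return -Rm.T@t, Rm.T@np.array([u[0],u[1],1.0])
def atz(c,px,z):
    o,d=ray(c,px); return o+d*(z-o[2])/d[2]
def cloud(name,c,dep):
    v,u=np.mgrid[0:400,0:640]; p=np.stack([u,v],-1).reshape(-1,1,2).astype(float)
    n=cv2.undistortPoints(p,K(c),np.array(c['dist_coeffs'])).reshape(400,640,2)
    Rm=cv2.Rodrigues(np.array(c['rvec'],float))[0]; t=np.array(c['tvec'],float).ravel()
    P=np.dstack([n,np.ones((400,640))])*dep[...,None]
    return (P-t)@Rm
def proj(c,P):
    return cv2.projectPoints(np.array(P,float).reshape(-1,1,3),np.array(c['rvec'],float),np.array(c['tvec'],float),K(c),np.array(c['dist_coeffs']))[0].reshape(-1,2)
def save(n,im): cv2.imwrite('pics/'+n+'.png',cv2.cvtColor(im,cv2.COLOR_RGB2BGR))
E
python3 - <<'E'
from h import *
np.set_printoptions(precision=1,suppress=True)
ims=[]
for n in ('scene','side'):
    c=calibration(n); im,d=snapshot(n); ims.append(im); np.savez(n+'0.npz',im=im,d=d)
    print(n,ray(c,(320,200)))
    W=cloud(n,c,d)
    for q in ['turntable_axis','post_top','bay_a','bay_b','cup_rim','cup','mat','tape_roll','carton1']:
        z={'turntable_axis':34,'post_top':126,'bay_a':38,'bay_b':38,'cup_rim':90}.get(q,0)
        for r in spot_point(q,n)[:6]:
            if r['conf']>.2: print(q,round(r['conf'],2),np.array(r['centre']),atz(c,r['centre'],z))
save('s0',ims[0]); save('s1',ims[1])
print(observe())
E
```

```text
pics
scene (array([1031.7,  400.3,  832. ]), array([-0.6, -0.4, -0.7]))
turntable_axis 0.68 [283.2 257.3] [606.5  -8.1  34. ]
turntable_axis 0.53 [390.  324.9] [622.1 290.2  34. ]
turntable_axis 0.37 [202.9 220.7] [ 630.8 -259.1   34. ]
post_top 0.66 [387.2 319.2] [661.8 293.  126. ]
post_top 0.6 [330.6 248.5] [579.6 111.  126. ]
bay_a 0.96 [275.2 276.9] [663.5  12.6  38. ]
bay_a 0.75 [299.5 233. ] [525.4 -17.8  38. ]
bay_b 0.96 [275.2 276.9] [663.5  12.6  38. ]
bay_b 0.75 [299.5 233. ] [525.4 -17.8  38. ]
cup_rim 0.84 [398.5 309. ] [610.  296.1  90. ]
cup_rim 0.49 [208.8 177. ] [ 535.9 -315.1   90. ]
cup_rim 0.26 [391.8 324.3] [647.8 300.4  90. ]
cup 0.56 [389.8 327.5] [610.5 288.1   0. ]
mat 0.62 [261.6 172.5] [ 370.7 -277.7    0. ]
tape_roll 0.68 [205.9 177.7] [ 482.9 -407.3    0. ]
tape_roll 0.66 [424.2 243.4] [351.4 254.1   0. ]
carton1 0.87 [424.4 246.3] [359.9 258.5   0. ]
carton1 0.79 [456.2 309.2] [487.4 395.3   0. ]
carton1 0.73 [456.1 277. ] [404.4 362.6   0. ]
carton1 0.63 [205.1 219.2] [ 606.3 -286.     0. ]
carton1 0.61 [440.9 349.2] [595.9 403.5   0. ]
carton1 0.57 [44
[... 777 characters left out ...]
 -362.6    0. ]
carton1 0.82 [317.9 169.4] [ 600.7 -300.     0. ]
carton1 0.8 [257.6 322.3] [489.3 390.6   0. ]
carton1 0.7 [211.9 310.6] [613.7 398.3   0. ]
carton1 0.64 [365.5 308.3] [255.7 261.6   0. ]
carton1 0.61 [329.2 288.8] [362.5 231.9   0. ]
carton1 0.56 [295.  321.1] [405.4 356.4   0. ]
{'t': 1.0, 'qpos': array([-1.5,  0.2,  1.6,  0. ,  1.4, -0.2]), 'joint_vel': array([-0., -0.,  0., -0., -0., -0.]), 'joint_efforts': array([ -0. , -38.6, -32.2,   0.1,   0. ,  -0. ]), 'tool_pos': array([ 145.5, -556.3,  233.6]), 'orientation': array([-3.1, -0.4, -0. ]), 'wrist_force': array([-0.1, -0.8, -0.6]), 'torque': array([ 0., -0.,  0.]), 'gripper_force': 0.0, 'finger_gap': 91.68486348394303}
```

View pics/s0.png

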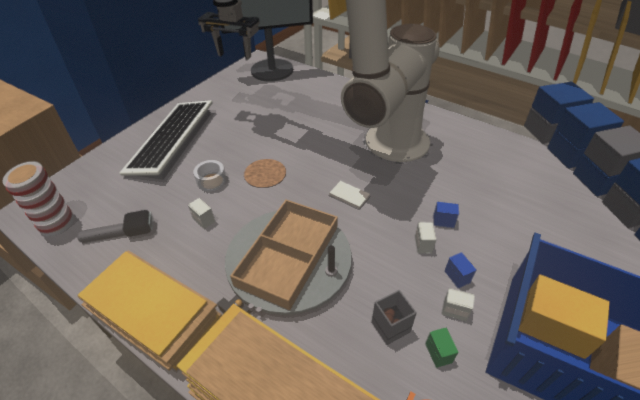

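View pics/s1.png

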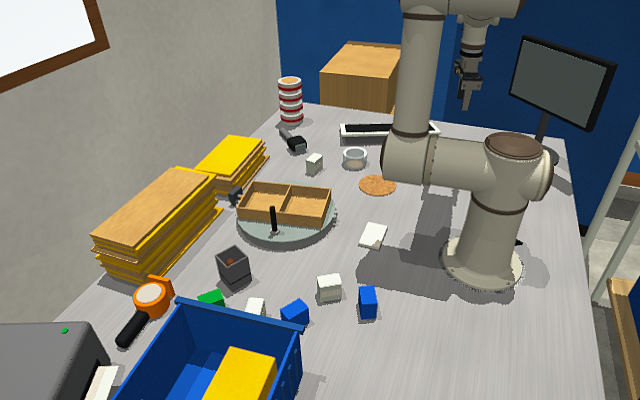

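The pictures show three white cartons at scene (202,211), (427,236) and (460,305). The blue ones are at (446,214) and (461,270), and the green one is at (441,347). The cup is at (393,317), the mat at (265,172) and the post at (331,258). Next I measure their tops from depth.

```bash
cat > meas.py <<'E'
from h import *
np.set_printoptions(precision=1,suppress=True)
def top(W,im,xy,zlo,zhi,r,white=False):
    m=(abs(W[...,2]-(zlo+zhi)/2)<(zhi-zlo)/2)&(np.hypot(W[...,0]-xy[0],W[...,1]-xy[1])<r)
    if white: m&=(im.min(-1)>110)&((im.max(-1).astype(int)-im.min(-1))<50)
    return W[m]
def rect(P):
    return cv2.minAreaRect(P[:,:2].astype(np.float32))
if __name__=='__main__':
  for n in ('scene','side'):
    c=calibration(n); z=np.load(n+'0.npz'); W=cloud(n,c,z['d']); im=z['im']
    print(n)
    for nm,xy in dict(A=(604,-293),B=(361,245),C=(488,393)).items():
        P=top(W,im,xy,49,64,55); print(nm,len(P),P.mean(0) if len(P) else'',rect(P) if len(P)>5 else '')
    P=top(W,im,(605,288),78,100,60); print('cup',len(P),P[:,2].max(),rect(P))
    P=top(W,im,(600,-5),70,82,150); print('tray',len(P),rect(P))
    P=top(W,im,(582,104),112,135,30); print('post',len(P),P.mean(0))
    P=top(W,im,(365,-268),2,10,75); print('mat',len(P),cv2.minEnclosingCircle(P[:,:2].astype(np.float32)))
    m=(im[...,0]>im[...,2]*1.5)&(abs(W[...,2]-4)<8)&(np.hypot(W[...,0]-365,W[...,1]+268)<110)
    print('mat col',m.sum(),cv2.minAreaRect(W[m][:,:2].astype(np.float32)))
E
python3 meas.py
```

```text
scene
A 258 [ 612.8 -284.1   55.8] ((611.78466796875, -287.14697265625), (61.27336883544922, 39.43558883666992), 81.13369750976562)
B 284 [360.6 254.   55.6] ((358.98114013671875, 253.65463256835938), (58.512813568115234, 36.42969512939453), 32.67116928100586)
C 432 [495.9 393.5  56.1] ((493.34405517578125, 392.38848876953125), (39.505435943603516, 57.165775299072266), 14.57898998260498)
cup 387 94.08500096935266 ((609.4979858398438, 288.1813659667969), (64.89478302001953, 63.76194763183594), 59.580116271972656)
tray 994 ((590.792724609375, 19.976051330566406), (264.631103515625, 198.83511352539062), 8.78541374206543)
post 56 [580.  112.2 122.7]
mat 934 ((364.8066101074219, -267.7660217285156), 74.7052001953125)
mat col 893 ((367.674560546875, -265.82684326171875), (127.6528549194336, 123.28791809082031), 42.419883728027344)
side
A 115 [ 607.4 -282.    56. ] ((608.9781494140625, -283.65509033203125), (63.30149841308594, 39.8228645324707), 80.52469635009766)
B 321 [354.5 255.2  57.8] ((355.5231018066406, 252.17474365234375), (56.94938278198242, 41.54308319091797), 31.223031997680664)
C 259 [492.5 387.1  57.9] ((493.3174133300781, 387.6742858886719), (39.992671966552734, 46.8759651184082), 11.930220603942871)
cup 320 98.00252657769789 ((608.5011596679688, 288.6083679199219), (62.84895706176758, 68.04642486572266), 61.46864700317383)
tray 577 ((591.2711791992188, 20.283050537109375), (264.8053283691406, 200.70816040039062), 8.714192390441895)
post 36 [574.3 113.8 122.2]
mat 584 ((365.8058776855469, -267.0428161621094), 73.83990478515625)
mat col 574 ((369.418212890625, -267.5018005371094), (124.45640563964844, 128.55052185058594), 72.80448150634766)
```

```bash
cat >> h.py <<'E'
import json
def pose(p,yd,lean=0):
    """tool down, closing axis at world angle yd(deg)"""
    a=np.radians(yd); y=np.array([np.cos(a),np.sin(a),0]); z=np.array([0,0,-1.]); x=np.cross(y,z)
    return np.array(p,float),np.c_[x,y,z]
def plan(p,yd,cur=None,show=True):
    o=observe(); 
    open('log.jsonl','a').write(json.dumps({k:np.array(o[k]).tolist() for k in('qpos','tool_pos','orientation')})+'\n')
    p0,R0=cur if cur else (o['tool_pos'],R.from_rotvec(o['orientation']).as_matrix())
    best=None
    for k in(-180,0,180):
        P,Rt=pose(p,yd+k); tv=R.from_matrix(R0.T@Rt).as_rotvec()
        az=lambda q:np.arctan2(q[1],q[0])
        q6=o['qpos'][5]+tv[2]+az(P)-az(o['tool_pos'])
        if abs(q6)<2.9 and (best is None or np.linalg.norm(tv)<np.linalg.norm(best[1])): best=(Rt,tv,q6)
    Rt,tv,q6=best
    if show: print('off',np.round(R0.T@(np.array(p)-p0)/40,2),'turn',np.round(np.degrees(tv)/8,2),'q6~',round(q6,2))
    return np.array(p,float),Rt
E
python3 - <<'E'
from meas import *
from scipy.optimize import least_squares
for n in ('scene','side'):
    c=calibration(n); z=np.load(n+'0.npz'); W=cloud(n,c,z['d']); im=z['im']
    P=top(W,im,(597,-2),70,82,165); P=P[np.hypot(P[:,0]-577,P[:,1]-113)>28]
    print(n,len(P),rect(P))
    P=top(W,im,(597,-2),28,36,175); P=P[np.hypot(P[:,0]-577,P[:,1]-113)>28]; print(cv2.minEnclosingCircle(P[:,:2].astype(np.float32)))
plan((610.5,-285.5,180),81)
plan((610.5,-285.5,34),81)
E
```

```text
scene 982 ((594.4127807617188, -3.6958084106445312), (265.05908203125, 150.33602905273438), 9.061866760253906)
((606.2840576171875, -1.6463093757629395), 162.86941528320312)
side 570 ((594.7695922851562, -2.4915924072265625), (264.7070617675781, 154.92515563964844), 8.821443557739258)
((601.50927734375, -10.541779518127441), 169.56509399414062)
off [13.  -3.6  1.3] turn [-0. -0.  3.] q6~ 1.08
off [13.  -3.6  5. ] turn [-0. -0.  3.] q6~ 1.08
```

servo_tool(offset=[[13, -3.6, 1.3], [13, -3.6, 1.3], [13, -3.6, 1.3], [13, -3.6, 1.3], [13, -3.6, 1.3], [13, -3.6, 1.3], [13, -3.6, 1.3], [13, -3.6, 1.3], [13, -3.6, 1.3], [13, -3.6, 1.3], [13, -3.6, 1.3], [13, -3.6, 1.3]], turn=[[0, 0, 3], [0, 0, 3], [0, 0, 3], [0, 0, 3], [0, 0, 3], [0, 0, 3], [0, 0, 3], [0, 0, 3], [0, 0, 3], [0, 0, 3], [0, 0, 3], [0, 0, 3]], hand=[1, 1, 1, 1, 1, 1, 1, 1, 1, 1, 1, 1])

```text
t: 2.2
tool_pos: [615.6, -281.0, 179.9]
orientation: [-3.13, 0.247, 0.0]
wrist_force: [-0.1, 0.4, -0.9]
finger_gap: 91.7
gripper_force: 0.0
```

```bash
cat > carton.py <<'E'
# look with wrist camera: carton rect near xy
from meas import *
import sys
def look(xy,cam='wrist'):
    c=calibration(cam); im,d=snapshot(cam); W=cloud(cam,c,d)
    P=top(W,im,xy,50,63,60); 
    if len(P)<20: print('none',len(P)); return None,im
    r=rect(P); (cx,cy),(w,h),a=r; print(cam,len(P),P.mean(0),np.round([cx,cy,w,h,a],1))
    return (cx,cy,a if w>h else a+90),im
if __name__=='__main__':
    xy=tuple(map(float,sys.argv[1:3])); r,im=look(xy); print('q',observe()['qpos'],observe()['tool_pos'])
    if r: plan((r[0],r[1],34),r[2])
E
python3 carton.py 610 -285
```

```text
wrist 2260 [ 612.1 -286.7   56.4] [ 611.  -286.7   56.    38.4   79.9]
q [-0.6  0.5  1.3  0.   1.4  1.1] [ 613.7 -283.1  180.4]
off [-0.1  0.1  3.7] turn [-0.   0.   0.1] q6~ 1.13
```

servo_tool(offset=[[-0.05, 0.1, 2], [-0.05, 0.1, 3], [-0.05, 0.1, 3.65], [-0.05, 0.1, 3.65], [-0.05, 0.1, 3.65], [-0.05, 0.1, 3.65], [-0.05, 0.1, 3.65], [-0.05, 0.1, 3.65], [-0.05, 0.1, 3.65], [-0.05, 0.1, 3.65]], turn=[[0, 0, 0.1], [0, 0, 0.1], [0, 0, 0.1], [0, 0, 0.1], [0, 0, 0.1], [0, 0, 0.1], [0, 0, 0.1], [0, 0, 0.1], [0, 0, 0.1], [0, 0, 0.1]], hand=[1, 1, 1, 1, 1, 0.4, 0.4, 0.4, 0.4, 0.4])

```text
t: 3.25
tool_pos: [610.0, -289.0, 36.5]
orientation: [3.129, -0.278, 0.002]
wrist_force: [0.5, 0.3, 5.1]
finger_gap: 55.9
gripper_force: 30.0
```

```bash
cat > slot.py <<'E'
from h import *
import sys
ax=np.array([594.6,-3.]); th=float(sys.argv[2]) if len(sys.argv)>2 else 0.157
ex=np.array([np.cos(th),np.sin(th)]); ey=np.array([-ex[1],ex[0]])
s=ax-65.5*ex+float(sys.argv[1])*ey; print(s, observe()['tool_pos'],observe()['finger_gap'])
o=observe(); cur=(o['tool_pos'],R.from_rotvec(o['orientation']).as_matrix())
print('up',(180-cur[0][2])/40)
cur=plan((*s,180),np.degrees(th)); cur=plan((*s,73),np.degrees(th))
E
python3 slot.py -43
```

```text
[536.62889787 -55.71243988] [ 610.01416131 -288.98603151   36.50556395] 55.89793894898399
up 3.5873609011427305
off [-2.83 -5.42 -3.59] turn [-0.01 -0.01  8.86] q6~ 2.7
off [-2.83 -5.42 -0.92] turn [-0.01 -0.01  8.86] q6~ 2.7
```

servo_tool(offset=[[0, 0, -1], [0, 0, -2], [0, 0, -3], [-0.5, -1, -3.6], [-1, -2, -3.6], [-1.5, -3, -3.6], [-2, -4, -3.6], [-2.5, -5, -3.6], [-2.83, -5.42, -3.6], [-2.83, -5.42, -3.6], [-2.83, -5.42, -3.6], [-2.83, -5.42, -3.6]], turn=[[0, 0, 0], [0, 0, 0], [0, 0, 1], [0, 0, 2], [0, 0, 3], [0, 0, 4], [0, 0, 5], [0, 0, 6], [0, 0, 7], [0, 0, 8], [0, 0, 8.86], [0, 0, 8.86]], hand=[0.4, 0.4, 0.4, 0.4, 0.4, 0.4, 0.4, 0.4, 0.4, 0.4, 0.4, 0.4])

```text
t: 4.45
tool_pos: [535.9, -55.3, 179.4]
orientation: [2.389, -2.04, -0.001]
wrist_force: [-0.1, 0.2, -0.3]
finger_gap: 55.7
gripper_force: 30.0
```

```bash
python3 slot.py -43; python3 - <<'E'
from meas import *
for n in ('scene','wrist'):
    c=calibration(n); im,d=snapshot(n); W=cloud(n,c,d)
    P=top(W,im,(594,-3),70,82,165); P=P[(np.hypot(P[:,0]-577,P[:,1]-113)>28)]
    print(n,len(P),rect(P)); save(n+'1',im)
E
```

```text
[536.62889787 -55.71243988] [535.94167931 -55.32604582 179.43829668] 55.67664177151936
up 0.014042582904815503
off [ 0.01 -0.02 -0.01] turn [ 0.  0. -0.] q6~ 2.66
off [ 0.01 -0.02  2.66] turn [ 0.  0. -0.] q6~ 2.66
scene 954 ((594.4119873046875, -3.5159225463867188), (264.8846740722656, 150.21310424804688), 8.899723052978516)
wrist 3414 ((598.0221557617188, -24.09880828857422), (263.436767578125, 107.04772186279297), 9.680448532104492)
```

servo_tool(offset=[[0, 0, 1], [0, 0, 1.8], [0, 0, 2.3], [0, 0, 2.5], [0, 0, 2.6], [0, 0, 2.62], [0, 0, 2.62], [0, 0, 2.62], [0, 0, 2.62], [0, 0, 2.62], [0, 0, 2.62]], turn=[[0, 0, 0], [0, 0, 0], [0, 0, 0], [0, 0, 0], [0, 0, 0], [0, 0, 0], [0, 0, 0], [0, 0, 0], [0, 0, 0], [0, 0, 0], [0, 0, 0]], hand=[0.4, 0.4, 0.4, 0.4, 0.4, 0.4, 0.4, 0.4, 0.75, 0.75, 0.75])

```text
t: 5.65
tool_pos: [536.5, -55.7, 75.2]
orientation: [-2.388, 2.041, -0.001]
wrist_force: [-0.2, -0.1, -0.2]
finger_gap: 68.7
gripper_force: 0.0
```

servo_tool(offset=[[0, 0, -1], [0, 0, -2], [0, 0, -2.6], [0, 0, -2.6], [0, 0, -2.6]], turn=[[0, 0, 0], [0, 0, 0], [0, 0, 0], [0, 0, 0], [0, 0, 0]], hand=[0.75, 0.75, 1, 1, 1])

```text
t: 6.15
tool_pos: [536.2, -55.6, 178.6]
orientation: [-2.388, 2.041, -0.0]
wrist_force: [-0.2, -0.0, -0.9]
finger_gap: 90.3
gripper_force: 0.0
```

```bash
python3 - <<'E'
from carton import *
c=calibration('wrist'); im,d=snapshot('wrist'); W=cloud('wrist',c,d); save('w2',im)
P=top(W,im,(537,-56),86,100,50); print('placed',P.mean(0),rect(P))
for xy in ((358,253),(493,390)): look(xy,'scene')
plan((358,253,180),32)
E
```

```text
placed [536.9 -57.8  94.2] ((536.730712890625, -56.54180145263672), (56.75088882446289, 38.436500549316406), 9.039952278137207)
scene 281 [360.1 253.8  55.6] [358.2 253.6  57.9  36.5  33.8]
scene 419 [495.5 393.4  56.5] [493.4 392.3  40.8  56.7  14.1]Traceback (most recent call last):
  File "<stdin>", line 5, in <module>
  File "h.py", line 36, in plan
    Rt,tv,q6=best
    ^^^^^^^^
TypeError: cannot unpack non-iterable NoneType object
```

```bash
python3 - <<'E'
s=open('h.py').read()
a=s.index("    for k in(-180,0,180):"); b=s.index("    Rt,tv,q6=best")
s=s[:a]+"""    for k in(0,180):
        P,Rt=pose(p,yd+k); tv0=R.from_matrix(R0.T@Rt).as_rotvec()
        az=lambda q:np.arctan2(q[1],q[0])
        for j in(-1,0,1):
            tv=tv0+np.array([0,0,2*np.pi*j]); q6=o['qpos'][5]+tv[2]+az(P)-az(o['tool_pos'])
            if best is None or abs(q6)<abs(best[2]): best=(Rt,tv,q6)
"""+s[b:]
open('h.py','w').write(s)
E
python3 -c "
from h import *
plan((358,253,180),33)"
```

```text
off [-8.3   3.17 -0.06] turn [ 2.00e-02 -3.00e-02 -2.55e+01] q6~ -0.19
```

servo_tool(offset=[[-8.3, 3.17, -0.2], [-8.3, 3.17, -0.2], [-8.3, 3.17, -0.2], [-8.3, 3.17, -0.2], [-8.3, 3.17, -0.2], [-8.3, 3.17, -0.2], [-8.3, 3.17, -0.2], [-8.3, 3.17, -0.2], [-8.3, 3.17, -0.2], [-8.3, 3.17, -0.2], [-8.3, 3.17, -0.2], [-8.3, 3.17, -0.2]], turn=[[0, 0, -1], [0, 0, -2], [0, 0, -3], [0, 0, -4], [0, 0, -5], [0, 0, -6], [0, 0, -7], [0, 0, -8], [0, 0, -9], [0, 0, -10], [0, 0, -11], [0, 0, -12]], hand=[1, 1, 1, 1, 1, 1, 1, 1, 1, 1, 1, 1])

```text
t: 7.5
tool_pos: [358.2, 252.2, 185.2]
orientation: [3.113, 0.419, -0.005]
wrist_force: [-0.4, 0.1, -1.1]
finger_gap: 92.0
gripper_force: 0.0
```

servo_tool(offset=[[0, 0, 0], [0, 0, 0], [0, 0, 0], [0, 0, 0], [0, 0, 0], [0, 0, 0], [0, 0, 0], [0, 0, 0], [0, 0, 0], [0, 0, 0], [0, 0, 0], [0, 0, 0]], turn=[[0, 0, -1], [0, 0, -2], [0, 0, -3], [0, 0, -4], [0, 0, -5], [0, 0, -6], [0, 0, -7], [0, 0, -8], [0, 0, -9], [0, 0, -10], [0, 0, -11], [0, 0, -12]], hand=[1, 1, 1, 1, 1, 1, 1, 1, 1, 1, 1, 1])

```text
t: 8.7
tool_pos: [358.3, 252.1, 185.2]
orientation: [-1.772, -2.592, 0.004]
wrist_force: [0.1, -0.5, -0.3]
finger_gap: 91.9
gripper_force: 0.0
```

```bash
python3 carton.py 358 253
```

```text
wrist 2205 [355.1 254.   56.5] [355.6 252.9  56.6  38.7  32.5]
q [ 0.3 -0.2  2.   0.   1.3 -0. ] [358.3 252.2 185.3]
off [ 0.  -0.1  3.8] turn [-0.  -0.  -1.4] q6~ -0.23
```

servo_tool(offset=[[0, -0.1, 1], [0, -0.1, 2], [0, -0.1, 3], [0, -0.1, 3.75], [0, -0.1, 3.75], [0, -0.1, 3.75], [0, -0.1, 3.75], [0, -0.1, 3.75], [0, -0.1, 3.75], [0, -0.1, 3.75], [0, -0.1, 3.75]], turn=[[0, 0, -1], [0, 0, -1.4], [0, 0, -1.4], [0, 0, -1.4], [0, 0, -1.4], [0, 0, -1.4], [0, 0, -1.4], [0, 0, -1.4], [0, 0, -1.4], [0, 0, -1.4], [0, 0, -1.4]], hand=[1, 1, 1, 1, 1, 1, 0.4, 0.4, 0.4, 0.4, 0.4])

```text
t: 9.85
tool_pos: [356.0, 251.3, 37.4]
orientation: [1.518, 2.749, 0.002]
wrist_force: [0.1, 0.4, 2.8]
finger_gap: 56.0
gripper_force: 30.0
```

```bash
python3 slot.py 0
```

```text
[529.90559794 -13.2413057 ] [356.01258011 251.26509973  37.38447446] 56.00751703487995
up 3.565388138395073
off [-7.91  0.16 -3.56] turn [0.01 0.   2.9 ] q6~ -0.46
off [-7.91  0.16 -0.89] turn [0.01 0.   2.9 ] q6~ -0.46
```

servo_tool(offset=[[0, 0, -1], [0, 0, -2], [0, 0, -3], [-1, 0, -3.6], [-2, 0, -3.6], [-3, 0, -3.6], [-4.2, 0.1, -3.6], [-5.4, 0.16, -3.6], [-6.5, 0.16, -3.6], [-7.5, 0.16, -3.6], [-7.9, 0.16, -3.6], [-7.91, 0.16, -3.6]], turn=[[0, 0, 0], [0, 0, 0], [0, 0, 0], [0, 0, 0.5], [0, 0, 1], [0, 0, 1.5], [0, 0, 2], [0, 0, 2.5], [0, 0, 2.9], [0, 0, 2.9], [0, 0, 2.9], [0, 0, 2.9]], hand=[0.4, 0.4, 0.4, 0.4, 0.4, 0.4, 0.4, 0.4, 0.4, 0.4, 0.4, 0.4])

```text
t: 11.05
tool_pos: [529.7, -14.7, 180.5]
orientation: [-2.043, -2.385, 0.0]
wrist_force: [-0.3, 0.7, -0.9]
finger_gap: 55.9
gripper_force: 30.0
```

```bash
python3 - <<'E'
from meas import *
for n in ('scene',):
    c=calibration(n); im,d=snapshot(n); W=cloud(n,c,d)
    P=top(W,im,(594,-3),70,82,165); P=P[(np.hypot(P[:,0]-577,P[:,1]-113)>28)]
    print(n,len(P),rect(P))
E
python3 slot.py 0
```

```text
scene 955 ((594.9444580078125, -3.7250213623046875), (264.2556457519531, 150.73257446289062), 9.065996170043945)
[529.90559794 -13.2413057 ] [528.99919364 -13.26598971 180.35648791] 55.78089251948399
up -0.008912197670429833
off [-0.    0.02  0.01] turn [-0.01 -0.01 -0.01] q6~ -0.41
off [-0.01  0.03  2.68] turn [-0.01 -0.01 -0.01] q6~ -0.41
```

servo_tool(offset=[[0, 0.02, 1], [0, 0.02, 1.8], [0, 0.02, 2.3], [0, 0.02, 2.5], [0, 0.02, 2.6], [0, 0.02, 2.62], [0, 0.02, 2.62], [0, 0.02, 2.62], [0, 0.02, 2.62], [0, 0.02, 2.62], [0, 0.02, 2.62]], turn=[[0, 0, 0], [0, 0, 0], [0, 0, 0], [0, 0, 0], [0, 0, 0], [0, 0, 0], [0, 0, 0], [0, 0, 0], [0, 0, 0], [0, 0, 0], [0, 0, 0]], hand=[0.4, 0.4, 0.4, 0.4, 0.4, 0.4, 0.4, 0.4, 0.75, 0.75, 0.75])

```text
t: 12.2
tool_pos: [530.4, -13.3, 76.4]
orientation: [2.041, 2.388, 0.0]
wrist_force: [0.1, 0.4, 0.5]
finger_gap: 69.0
gripper_force: 0.0
```

servo_tool(offset=[[0, 0, -1], [0, 0, -2], [0, 0, -2.6], [0, 0, -2.6], [0, 0, -2.6]], turn=[[0, 0, 0], [0, 0, 0], [0, 0, 0], [0, 0, 0], [0, 0, 0]], hand=[0.75, 0.75, 1, 1, 1])

```text
t: 12.7
tool_pos: [530.1, -13.3, 179.7]
orientation: [2.041, 2.388, 0.0]
wrist_force: [-0.5, -0.5, 0.2]
finger_gap: 90.7
gripper_force: 0.0
```

```bash
python3 - <<'E'
from carton import *
r,im=look((493,390),'scene')
plan((r[0],r[1],180),r[2])
E
```

```text
scene 422 [495.5 393.5  56.4] [493.4 392.3  40.4  57.1  14.3]
off [10.2  0.7 -0. ] turn [ -0.   -0.  -11.9] q6~ -1.38
```

servo_tool(offset=[[10.2, 0.7, 0], [10.2, 0.7, 0], [10.2, 0.7, 0], [10.2, 0.7, 0], [10.2, 0.7, 0], [10.2, 0.7, 0], [10.2, 0.7, 0], [10.2, 0.7, 0], [10.2, 0.7, 0], [10.2, 0.7, 0], [10.2, 0.7, 0], [10.2, 0.7, 0]], turn=[[0, 0, -1], [0, 0, -2], [0, 0, -3], [0, 0, -4], [0, 0, -5], [0, 0, -6], [0, 0, -7], [0, 0, -8], [0, 0, -9], [0, 0, -10], [0, 0, -11], [0, 0, -11.9]], hand=[1, 1, 1, 1, 1, 1, 1, 1, 1, 1, 1, 1])

```text
t: 13.95
tool_pos: [492.8, 393.7, 177.0]
orientation: [0.396, -3.112, 0.003]
wrist_force: [0.4, -0.3, -0.2]
finger_gap: 91.7
gripper_force: 0.0
```

```bash
python3 carton.py 493 390
```

```text
wrist 2337 [491.  393.1  56.4] [491.8 393.2  38.4  56.5  14.8]
q [ 0.5  0.3  1.5 -0.   1.3 -1.3] [492.9 393.6 177.1]
off [ 0.  -0.   3.6] turn [-0. -0. -0.] q6~ -1.35
```

servo_tool(offset=[[0, 0, 1], [0, 0, 2], [0, 0, 3], [0, 0, 3.6], [0, 0, 3.6], [0, 0, 3.6], [0, 0, 3.6], [0, 0, 3.6], [0, 0, 3.6], [0, 0, 3.6], [0, 0, 3.6]], turn=[[0, 0, 0], [0, 0, 0], [0, 0, 0], [0, 0, 0], [0, 0, 0], [0, 0, 0], [0, 0, 0], [0, 0, 0], [0, 0, 0], [0, 0, 0], [0, 0, 0]], hand=[1, 1, 1, 1, 1, 1, 0.4, 0.4, 0.4, 0.4, 0.4])

```text
t: 15.1
tool_pos: [494.5, 394.2, 36.6]
orientation: [-0.388, 3.117, 0.0]
wrist_force: [-0.1, -0.0, 2.4]
finger_gap: 55.9
gripper_force: 30.0
```

```bash
python3 slot.py 43
```

```text
[523.18229802  29.22982847] [494.45852809 394.2498853   36.56120097] 55.9219354552193
up 3.585969975871096
off [ 1.54 -9.02 -3.59] turn [1.00e-02 0.00e+00 1.19e+01] q6~ -0.29
off [ 1.54 -9.02 -0.91] turn [1.00e-02 0.00e+00 1.19e+01] q6~ -0.29
```

servo_tool(offset=[[0, 0, -1.2], [0, 0, -2.4], [0.1, -0.6, -3.6], [0.3, -1.6, -3.65], [0.5, -2.8, -3.65], [0.7, -4, -3.65], [0.9, -5.2, -3.65], [1.1, -6.4, -3.65], [1.3, -7.6, -3.65], [1.5, -8.6, -3.65], [1.54, -9.02, -3.65], [1.54, -9.02, -3.6]], turn=[[0, 0, 0.9], [0, 0, 1.9], [0, 0, 2.9], [0, 0, 3.9], [0, 0, 4.9], [0, 0, 5.9], [0, 0, 6.9], [0, 0, 7.9], [0, 0, 8.9], [0, 0, 9.9], [0, 0, 10.9], [0, 0, 11.9]], hand=[0.4, 0.4, 0.4, 0.4, 0.4, 0.4, 0.4, 0.4, 0.4, 0.4, 0.4, 0.4])

```text
t: 16.3
tool_pos: [523.1, 26.6, 180.2]
orientation: [2.052, 2.378, -0.0]
wrist_force: [-1.1, 0.7, -1.0]
finger_gap: 56.1
gripper_force: 30.0
```

```bash
python3 - <<'E'
from meas import *
for n in ('scene','wrist'):
    c=calibration(n); im,d=snapshot(n); W=cloud(n,c,d)
    P=top(W,im,(594,-3),70,82,165); P=P[(np.hypot(P[:,0]-577,P[:,1]-113)>28)]
    print(n,len(P),rect(P)); save(n+'3',im)
    for xy in((537,-56),(530,-13)): 
        P=top(W,im,xy,86,100,32); print(len(P),rect(P) if len(P)>9 else'')
E
python3 slot.py 43
```

```text
scene 971 ((595.4772338867188, -3.1153717041015625), (263.42364501953125, 149.86328125), 9.099344253540039)
330 ((536.8482666015625, -50.43871307373047), (57.53340530395508, 51.41315460205078), 9.45334529876709)
303 ((532.5443725585938, -18.46271324157715), (56.66180419921875, 50.8514404296875), 9.114652633666992)
wrist 3403 ((594.0733642578125, 0.47487640380859375), (263.226318359375, 143.4425811767578), 9.2173490524292)
122 ((537.2434692382812, -62.36479187011719), (55.533294677734375, 2.750911235809326), 7.826250076293945)
0 
[523.18229802  29.22982847] [522.47517492  28.62970655 179.65087634] 55.74414032398375
up 0.008728091411754235
off [ 0.01  0.02 -0.01] turn [-0.01 -0.   -0.02] q6~ -0.33
off [0.01 0.02 2.67] turn [-0.01 -0.   -0.02] q6~ -0.33
```

View pics/scene3.png

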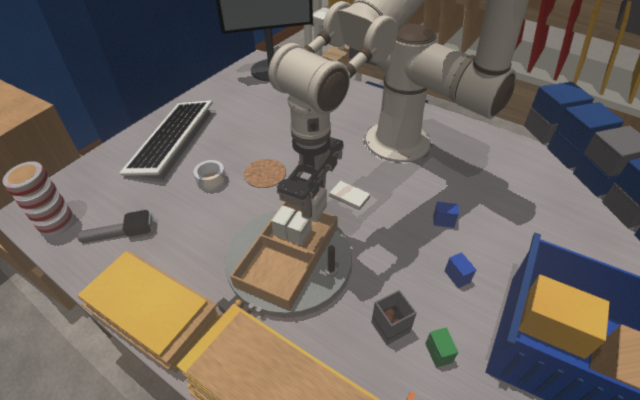

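Two cartons are standing in the near bay, at (283,220) and (298,230), and the third is held above it. I'll lower it.

servo_tool(offset=[[0, 0.02, 1], [0, 0.02, 1.8], [0, 0.02, 2.3], [0, 0.02, 2.5], [0, 0.02, 2.58], [0, 0.02, 2.61], [0, 0.02, 2.61], [0, 0.02, 2.61], [0, 0.02, 2.61], [0, 0.02, 2.61], [0, 0.02, 2.61]], turn=[[0, 0, 0], [0, 0, 0], [0, 0, 0], [0, 0, 0], [0, 0, 0], [0, 0, 0], [0, 0, 0], [0, 0, 0], [0, 0, 0], [0, 0, 0], [0, 0, 0]], hand=[0.4, 0.4, 0.4, 0.4, 0.4, 0.4, 0.4, 0.4, 0.75, 0.75, 0.75])

```text
t: 17.5
tool_pos: [523.8, 29.3, 76.0]
orientation: [2.04, 2.388, 0.001]
wrist_force: [-0.0, 0.2, 0.1]
finger_gap: 68.9
gripper_force: 0.0
```

servo_tool(offset=[[0, 0, -1], [0, 0, -2], [0, 0, -2.6], [0, 0, -2.6], [0, 0, -2.6]], turn=[[0, 0, 0], [0, 0, 0], [0, 0, 0], [0, 0, 0], [0, 0, 0]], hand=[0.75, 0.75, 0.7, 0.7, 0.7])

```text
t: 18.0
tool_pos: [523.5, 29.3, 179.4]
orientation: [2.041, 2.388, 0.0]
wrist_force: [0.4, -0.3, -1.7]
finger_gap: 64.3
gripper_force: 0.0
```

```bash
python3 - <<'E'
from carton import *
np.set_printoptions(precision=2,suppress=True)
n='scene'; c=calibration(n); im,d=snapshot(n); W=cloud(n,c,d)
P=top(W,im,(594,-3),70,82,165); P=P[(np.hypot(P[:,0]-577,P[:,1]-113)>28)]; print(rect(P))
n='wrist'; c=calibration(n); im,d=snapshot(n); W=cloud(n,c,d)
P=top(W,im,(523,29),86,100,75); print('cartons',len(P),rect(P)); 
P=top(W,im,(577,111),110,135,30); print('post',len(P),P.mean(0) if len(P) else '')
ax=np.array([594.6,-3]); th=.157; po=ax+115*np.array([-np.sin(th),np.cos(th)]); print(po)
cur=plan((*po,180),80); plan((*po,106),80)
# kinematics samples
import json
for l in open('log.jsonl'):
    o=json.loads(l); print(np.array(o['qpos']),np.array(o['tool_pos']))
E
```

```text
((593.9122314453125, -3.5070953369140625), (265.4844665527344, 150.9344482421875), 8.631587982177734)
cartons 6470 ((527.6610107421875, 3.112468719482422), (56.814353942871094, 97.21929168701172), 8.595996856689453)
post 541 [574.47 111.14 124.13]
[576.62 110.59]
off [ 1.79  1.65 -0.06] turn [-0.01 -0.02 -8.88] q6~ -1.44
off [1.79 1.66 1.79] turn [-0.01 -0.02 -8.88] q6~ -1.44
[-1.53  0.16  1.6   0.    1.39 -0.21] [ 145.47 -556.27  233.58]
[-1.53  0.16  1.6   0.    1.39 -0.21] [ 145.47 -556.27  233.58]
[-0.61  0.46  1.34  0.    1.35  1.12] [ 613.67 -283.06  180.38]
[-0.62  0.61  1.42  0.    1.11  1.13] [ 610.01 -288.99   36.51]
[-0.62  0.61  1.42  0.    1.11  1.13] [ 610.01 -288.99   36.51]
[-0.33  0.11  1.76 -0.    1.27  2.66] [535.94 -55.33 179.44]
[-0.33  0.11  1.76 -0.    1.27  2.66] [535.94 -55.33 179.44]
[-0.33  0.12  1.76  0.    1.27  2.66] [535.02 -55.28 176.7 ]
[-0.33  0.12  1.76  0.    1.27  2.66] [535.02 -55.28 176.7 ]
[ 0.34 -0.16  2.02  0.    1.29 -0.04] [358.29 252.15 185.28]
[ 0.34  0.07  2.13  0.    0.94 -0.23] [356.01 251.27  37.38]
[ 0.34  0.07  2.13  0.    0.94 -0.23] [356.01 251.27  37.38]
[-0.25  0.09  1.78  0.    1.27 -0.41] [529.   -13.27 180.36]
[-0.25  0.09  1.78  0.    1.27 -0.41] [529.   -13.27 180.36]
[-0.25  0.09  1.78  0.    1.27 -0.41] [529.34 -13.06 178.61]
[ 0.48  0.35  1.48 -0.    1.31 -1.35] [492.86 393.62 177.09]
[ 0.48  0.52  1.56 -0.    1.06 -1.34] [494.46 394.25  36.56]
[ 0.48  0.52  1.56 -0.    1.06 -1.34] [494.46 394.25  36.56]
[-0.18  0.07  1.8   0.    1.27 -0.33] [522.48  28.63 179.65]
[-0.18  0.07  1.8   0.    1.27 -0.33] [522.48  28.63 179.65]
[-0.17  0.08  1.8  -0.    1.27 -0.33] [522.4   29.56 177.69]
[-0.17  0.08  1.8  -0.    1.27 -0.33] [522.4   29.56 177.69]
```

servo_tool(offset=[[1.79, 1.66, 0], [1.79, 1.66, 0], [1.79, 1.66, 0], [1.79, 1.66, 0], [1.79, 1.66, 0], [1.79, 1.66, 0], [1.79, 1.66, 0], [1.79, 1.66, 0], [1.79, 1.66, 0], [1.79, 1.66, 0]], turn=[[0, 0, -1], [0, 0, -2], [0, 0, -3], [0, 0, -4], [0, 0, -5], [0, 0, -6], [0, 0, -7], [0, 0, -8], [0, 0, -8.88], [0, 0, -8.88]], hand=[0.5, 0.5, 0.5, 0.5, 0.5, 0.5, 0.5, 0.5, 0.5, 0.5])

```text
t: 19.1
tool_pos: [576.9, 110.4, 177.4]
orientation: [-0.273, -3.126, 0.0]
wrist_force: [0.6, 0.2, -0.5]
finger_gap: 46.2
gripper_force: 0.0
```

```bash
python3 - <<'E'
from carton import *
n='wrist'; c=calibration(n); im,d=snapshot(n); W=cloud(n,c,d)
P=top(W,im,(577,111),118,135,30); print('post',len(P),P.mean(0),rect(P))
P=top(W,im,(523,-13),86,100,95); print('cartons',len(P),rect(P)); save('w4',im)
po=P
plan((576,111,106),80)
E
```

```text
post 387 [574.7 111.3 125.5] ((575.6126708984375, 111.2796630859375), (14.837985038757324, 15.300098419189453), 80.83763122558594)
cartons 10068 ((530.3410034179688, -12.442459106445312), (56.87751770019531, 128.0693359375), 8.669388771057129)
off [0.  0.  1.8] turn [-0. -0. -0.] q6~ -1.41
```

View pics/w4.png

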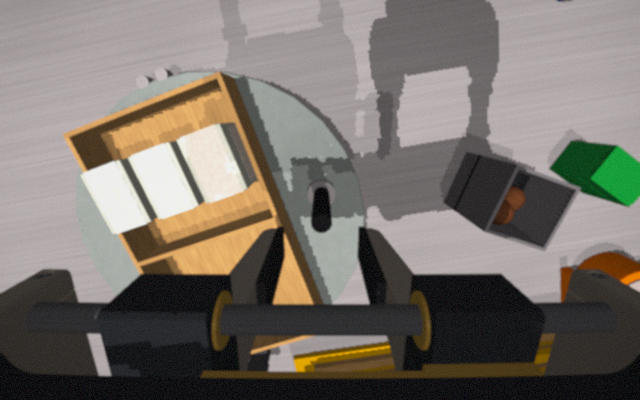

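All three cartons stand side by side in the bay, at about (115,195), (160,180) and (210,165). The post sits between the fingers at (320,200). I'll grip it and turn the disc.

servo_tool(offset=[[0, 0, 0.9], [0, 0, 1.78], [0, 0, 1.78], [0, 0, 1.78], [0, 0, 1.78], [0, 0, 1.78], [0, 0, 1.78], [0, 0, 1.78]], turn=[[0, 0, 0], [0, 0, 0], [0, 0, 0], [0, 0, 0], [0, 0, 0], [0, 0, 0], [0, 0, 0], [0, 0, 0]], hand=[0.5, 0.5, 0.5, 0.05, 0.05, 0.05, 0.05, 0.05])

```text
t: 19.95
tool_pos: [579.0, 110.3, 110.0]
orientation: [0.273, 3.127, -0.0]
wrist_force: [-1.2, -0.3, 3.7]
finger_gap: 15.4
gripper_force: 30.0
```

```bash
cat > arc.py <<'E'
from h import *
import sys
o=observe(); p0=o['tool_pos']; R0=R.from_rotvec(o['orientation']).as_matrix()
ax=np.array([594.6,-3.4]); v=p0[:2]-ax; th0=np.arctan2(-v[0],v[1]); r=np.hypot(*v); print('th',th0,'r',r,'gap',o['finger_gap'],p0)
th1=float(sys.argv[1]); N=int(sys.argv[2]); ramp=sys.argv[3]  # s start, e end, n none
s=np.linspace(0,1,N+1)[1:]
if ramp=='s': s=s**1.5
if ramp=='e': s=1-(1-s)**1.5
out=[]
for k in s:
    t=th0+(th1-th0)*k; q=ax+115*np.array([-np.sin(t),np.cos(t)])
    d=R0.T@np.r_[q-p0[:2],0]/40; out.append([round(d[0],2),round(d[1],2),0])
print(out)
E
python3 arc.py 1.1 12 s
```

```text
th 0.13605402845660577 r 114.77877797681404 gap 15.383476211798508 [579.03201784 110.31809797 110.00336608]
[[np.float64(0.06), np.float64(-0.02), 0], [np.float64(0.18), np.float64(-0.06), 0], [np.float64(0.32), np.float64(-0.12), 0], [np.float64(0.49), np.float64(-0.2), 0], [np.float64(0.67), np.float64(-0.31), 0], [np.float64(0.87), np.float64(-0.45), 0], [np.float64(1.06), np.float64(-0.61), 0], [np.float64(1.25), np.float64(-0.8), 0], [np.float64(1.44), np.float64(-1.03), 0], [np.float64(1.61), np.float64(-1.29), 0], [np.float64(1.76), np.float64(-1.57), 0], [np.float64(1.87), np.float64(-1.89), 0]]
```

servo_tool(offset=[[0.06, -0.02, 0], [0.18, -0.06, 0], [0.32, -0.12, 0], [0.49, -0.2, 0], [0.67, -0.31, 0], [0.87, -0.45, 0], [1.06, -0.61, 0], [1.25, -0.8, 0], [1.44, -1.03, 0], [1.61, -1.29, 0], [1.76, -1.57, 0], [1.87, -1.89, 0]], turn=[[0, 0, 0], [0, 0, 0], [0, 0, 0], [0, 0, 0], [0, 0, 0], [0, 0, 0], [0, 0, 0], [0, 0, 0], [0, 0, 0], [0, 0, 0], [0, 0, 0], [0, 0, 0]], hand=[0.05, 0.05, 0.05, 0.05, 0.05, 0.05, 0.05, 0.05, 0.05, 0.05, 0.05, 0.05])

```text
t: 21.15
tool_pos: [489.9, 51.4, 109.8]
orientation: [-0.271, -3.128, -0.008]
wrist_force: [-4.6, 9.6, 15.7]
finger_gap: 15.3
gripper_force: 30.0
```

```bash
sed -i 's/round(d\[0\],2),round(d\[1\],2)/float(round(d[0],2)),float(round(d[1],2))/' arc.py; python3 arc.py 2.1 12 n; python3 -c "
from h import *
print(observe()['wrist_force'])"
```

```text
th 1.088396921873011 r 118.2116526530865 gap 15.271912723991209 [489.87814393  51.43910726 109.75964968]
[[-0.01, -0.26, 0], [0.03, -0.5, 0], [0.06, -0.74, 0], [0.06, -0.98, 0], [0.04, -1.22, 0], [0.0, -1.46, 0], [-0.05, -1.7, 0], [-0.13, -1.93, 0], [-0.23, -2.15, 0], [-0.34, -2.36, 0], [-0.47, -2.57, 0], [-0.62, -2.76, 0]]
[-4.59347845  9.58096304 15.70917122]
```

```bash
sed -i 's/594.6,-3.4/593.2,-2.4/; s/^th1=/p0=p0.copy(); p0[:2]=list(map(float,sys.argv[4:6]))\nth1=/' arc.py; python3 arc.py 2.1 12 n 492.1 48.8;python3 - <<'E'
from h import *
R0=R.from_rotvec(observe()['orientation']).as_matrix()
E
```

```text
th 1.0904261087309444 r 116.50774828942346 gap 15.271912723991209 [489.87814393  51.43910726 109.75964968]
[[0.09, -0.19, 0], [0.14, -0.43, 0], [0.16, -0.67, 0], [0.16, -0.91, 0], [0.15, -1.15, 0], [0.11, -1.39, 0], [0.05, -1.62, 0], [-0.03, -1.85, 0], [-0.12, -2.08, 0], [-0.24, -2.29, 0], [-0.37, -2.49, 0], [-0.52, -2.68, 0]]
```

servo_tool(offset=[[0.09, -0.19, 0], [0.14, -0.43, 0], [0.16, -0.67, 0], [0.16, -0.91, 0], [0.15, -1.15, 0], [0.11, -1.39, 0], [0.05, -1.62, 0], [-0.03, -1.85, 0], [-0.12, -2.08, 0], [-0.24, -2.29, 0], [-0.37, -2.49, 0], [-0.52, -2.68, 0]], turn=[[0, 0, 0], [0, 0, 0], [0, 0, 0], [0, 0, 0], [0, 0, 0], [0, 0, 0], [0, 0, 0], [0, 0, 0], [0, 0, 0], [0, 0, 0], [0, 0, 0], [0, 0, 0]], hand=[0.05, 0.05, 0.05, 0.05, 0.05, 0.05, 0.05, 0.05, 0.05, 0.05, 0.05, 0.05])

```text
t: 22.35
tool_pos: [492.9, -59.3, 109.4]
orientation: [-0.272, -3.129, -0.003]
wrist_force: [-1.8, 4.3, 11.4]
finger_gap: 15.5
gripper_force: 30.0
```

```bash
python3 arc.py 3.13 12 e 493.9 -60.5; python3 -c "
from h import *
print(observe()['wrist_force'])"
```

```text
th 2.0868802308142405 r 115.34738154211409 gap 15.517927987855275 [492.87565168 -59.32138053 109.37710423]
[[-0.23, -0.24, 0], [-0.5, -0.46, 0], [-0.78, -0.64, 0], [-1.06, -0.78, 0], [-1.34, -0.88, 0], [-1.6, -0.95, 0], [-1.85, -1.0, 0], [-2.08, -1.01, 0], [-2.29, -1.01, 0], [-2.46, -1.0, 0], [-2.59, -0.99, 0], [-2.66, -0.98, 0]]
[-1.75518871  4.32832543 11.37024927]
```

servo_tool(offset=[[-0.23, -0.24, 0], [-0.5, -0.46, 0], [-0.78, -0.64, 0], [-1.06, -0.78, 0], [-1.34, -0.88, 0], [-1.6, -0.95, 0], [-1.85, -1.0, 0], [-2.08, -1.01, 0], [-2.29, -1.01, 0], [-2.46, -1.0, 0], [-2.59, -0.99, 0], [-2.66, -0.98, 0]], turn=[[0, 0, 0], [0, 0, 0], [0, 0, 0], [0, 0, 0], [0, 0, 0], [0, 0, 0], [0, 0, 0], [0, 0, 0], [0, 0, 0], [0, 0, 0], [0, 0, 0], [0, 0, 0]], hand=[0.05, 0.05, 0.05, 0.05, 0.05, 0.05, 0.05, 0.05, 0.05, 0.05, 0.05, 0.05])

```text
t: 23.55
tool_pos: [581.2, -117.0, 106.3]
orientation: [-0.269, -3.104, 0.0]
wrist_force: [-22.9, -5.5, 10.1]
finger_gap: 14.3
gripper_force: 28.2
```

servo_tool(offset=[[0, 0, 0], [0, 0, 0], [0, 0, 0], [0, 0, 0], [0, 0, 0], [0, 0, -1], [0, 0, -2], [0, 0, -2.5], [0, 0, -2.5], [0, 0, -2.5]], turn=[[0, 0, 0], [0, 0, 0], [0, 0, 0], [0, 0, 0], [0, 0, 0], [0, 0, 0], [0, 0, 0], [0, 0, 0], [0, 0, 0], [0, 0, 0]], hand=[0.05, 0.5, 0.5, 0.5, 0.5, 0.5, 0.5, 0.7, 0.7, 0.7])

```text
t: 24.55
tool_pos: [590.9, -117.1, 207.6]
orientation: [-0.273, -3.129, -0.0]
wrist_force: [-0.2, -0.6, -0.6]
finger_gap: 64.2
gripper_force: 0.0
```

```bash
python3 - <<'E'
from carton import *
np.set_printoptions(precision=2,suppress=True)
n='wrist'; c=calibration(n); im,d=snapshot(n); W=cloud(n,c,d)
P=top(W,im,(595,-118),118,135,30); print('post',len(P),P.mean(0),rect(P)); save('w5',im)
n='scene'; c=calibration(n); im,d=snapshot(n); W=cloud(n,c,d)
P=top(W,im,(594,-3),70,82,165); P=P[(np.hypot(P[:,0]-594,P[:,1]+118)>28)]; print(rect(P)); save('s5',im)
P=top(W,im,(660,-3),86,100,90); print('cartons',len(P),rect(P))
P=top(W,im,(605,288),78,100,60); print('cup',len(P),rect(P))
P=top(W,im,(365,-268),2,10,75); print('mat',len(P),cv2.minEnclosingCircle(P[:,:2].astype(np.float32)))
P=top(W,im,(500,-370),40,60,75); print('tape',len(P),P.mean(0) ,rect(P))
E
```

```text
post 186 [ 569.61 -114.73  126.11] ((570.0897216796875, -114.5345687866211), (15.538991928100586, 9.509498596191406), 86.96835327148438)
((589.7831420898438, -20.156387329101562), (186.68992614746094, 263.47137451171875), 76.43413543701172)
cartons 1185 ((658.7393188476562, -17.88562774658203), (129.21136474609375, 58.66351318359375), 76.3483657836914)
cup 394 ((609.75634765625, 288.1143493652344), (63.731754302978516, 63.352413177490234), 60.30516815185547)
mat 295 ((368.04449462890625, -264.5207824707031), 72.00704956054688)
tape 338 [ 487.22 -377.49   46.95] ((486.8166809082031, -379.97161865234375), (90.20199584960938, 89.26053619384766), 87.03130340576172)
```

View pics/s5.png

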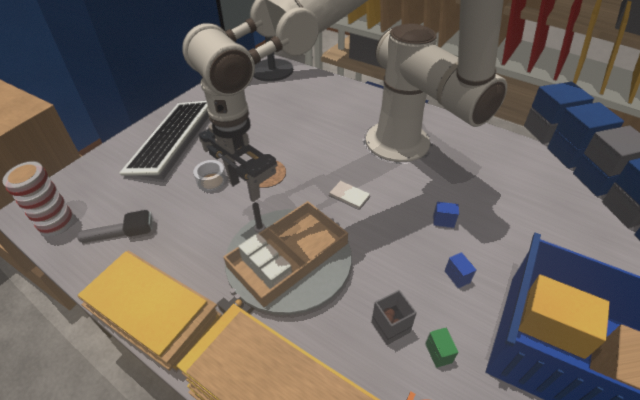

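The tray stopped at about 2.90 rad because the post slipped in the grip. The cartons are still standing at (263,257). I'll regrip the post with the jaws fore and aft of it so it can't slip.

```bash
python3 - <<'E'
from h import *
cur=plan((570,-115,180),-7); plan((570,-115,107),-7)
E
```

```text
off [ 0.5  -0.04  0.65] turn [-0.02 -0.03 10.88] q6~ -0.28
off [ 0.49 -0.05  2.48] turn [-0.02 -0.03 10.88] q6~ -0.28
```

servo_tool(offset=[[0.5, -0.04, 0], [0.5, -0.04, 0], [0.5, -0.04, 0], [0.5, -0.04, 0], [0.5, -0.04, 0], [0.5, -0.04, 0], [0.5, -0.04, 0], [0.5, -0.04, 0], [0.5, -0.04, 0], [0.5, -0.04, 0], [0.5, -0.04, 0], [0.5, -0.04, 0]], turn=[[0, 0, 1], [0, 0, 2], [0, 0, 3], [0, 0, 4], [0, 0, 5], [0, 0, 6], [0, 0, 7], [0, 0, 8], [0, 0, 9], [0, 0, 10], [0, 0, 10.88], [0, 0, 10.88]], hand=[0.7, 0.7, 0.7, 0.7, 0.7, 0.7, 0.7, 0.7, 0.7, 0.7, 0.7, 0.7])

```text
t: 25.85
tool_pos: [570.2, -115.0, 206.3]
orientation: [-2.351, -2.079, 0.002]
wrist_force: [0.0, -0.1, -0.3]
finger_gap: 64.5
gripper_force: 0.0
```

servo_tool(offset=[[0, 0, 1.2], [0, 0, 2.2], [0, 0, 2.48], [0, 0, 2.48], [0, 0, 2.48], [0, 0, 2.48], [0, 0, 2.48], [0, 0, 2.48], [0, 0, 2.48], [0, 0, 2.48]], turn=[[0, 0, 0], [0, 0, 0], [0, 0, 0], [0, 0, 0], [0, 0, 0], [0, 0, 0], [0, 0, 0], [0, 0, 0], [0, 0, 0], [0, 0, 0]], hand=[0.7, 0.7, 0.7, 0.7, 0.05, 0.05, 0.05, 0.05, 0.05, 0.05])

```text
t: 26.85
tool_pos: [570.3, -115.3, 109.4]
orientation: [-2.352, -2.081, 0.003]
wrist_force: [-12.8, 0.6, 10.9]
finger_gap: 18.5
gripper_force: 5.8
```

```bash
sed -i 's/593.2,-2.4/594,-3/' arc.py; python3 - <<'E'
from h import *
o=observe(); print(o['tool_pos'],o['wrist_force'],o['finger_gap'])
R0=R.from_rotvec(o['orientation']).as_matrix()
for t in (2.95,3.0,3.05,3.1,3.14):
    q=np.array([594-115*np.sin(t),-3+115*np.cos(t)]); print(t,np.round(R0.T@np.r_[q-o['tool_pos'][:2],0]/40,2))
E
```

```text
[ 570.31865721 -115.33788334  109.41898787] [-12.76393255   0.62255109  10.88954997] 18.5404571030203
2.95 [-0.01  0.05 -0.  ]
3.0 [-0.01  0.19 -0.  ]
3.05 [-0.01  0.33 -0.  ]
3.1 [-0.01  0.48 -0.  ]
3.14 [ 0.01  0.59 -0.  ]
```

servo_tool(offset=[[0, 0.05, 0], [0, 0.12, 0], [0, 0.19, 0], [0, 0.26, 0], [0, 0.33, 0], [0, 0.4, 0], [0, 0.48, 0], [0, 0.54, 0], [0, 0.59, 0], [0, 0.59, 0]], turn=[[0, 0, 0], [0, 0, 0], [0, 0, 0], [0, 0, 0], [0, 0, 0], [0, 0, 0], [0, 0, 0], [0, 0, 0], [0, 0, 0], [0, 0, 0]], hand=[0.05, 0.05, 0.05, 0.05, 0.05, 0.05, 0.05, 0.05, 0.05, 0.05])

```text
t: 27.85
tool_pos: [579.2, -116.6, 108.4]
orientation: [-2.327, -2.063, 0.042]
wrist_force: [-58.3, 3.0, 42.4]
finger_gap: 34.0
gripper_force: 30.0
```

servo_tool(offset=[[0, -0.2, 0], [0, -0.4, 0], [0, -0.59, 0], [0, -0.59, 0], [0, -0.59, 0]], turn=[[0, 0, 0], [0, 0, 0], [0, 0, 0], [0, 0, 0], [0, 0, 0]], hand=[0.05, 0.05, 0.05, 0.5, 0.5])

```text
t: 28.35
tool_pos: [571.7, -115.5, 109.4]
orientation: [2.353, 2.08, 0.001]
wrist_force: [0.3, -0.3, 0.5]
finger_gap: 29.3
gripper_force: 0.0
```

```bash
python3 - <<'E'
from carton import *
o=observe(); print(o['tool_pos'],o['wrist_force'],o['finger_gap'])
n='side'; c=calibration(n); im,d=snapshot(n); save('d6',cv2.resize(im[120:300,180:420],None,fx=3.2,fy=3.2))
n='scene'; c=calibration(n); im,d=snapshot(n); W=cloud(n,c,d); save('s6',cv2.resize(im[150:350,160:420],None,fx=3,fy=3))
P=top(W,im,(594,-3),70,82,165); P=P[(np.hypot(P[:,0]-594,P[:,1]+118)>38)]; print(rect(P)); 
E
```

```text
[ 571.7 -115.5  109.4] [ 0.3 -0.3  0.5] 29.296302647154253
((593.968505859375, -3.0019149780273438), (151.15664672851562, 262.3594055175781), 76.7082748413086)
```

View pics/d6.png

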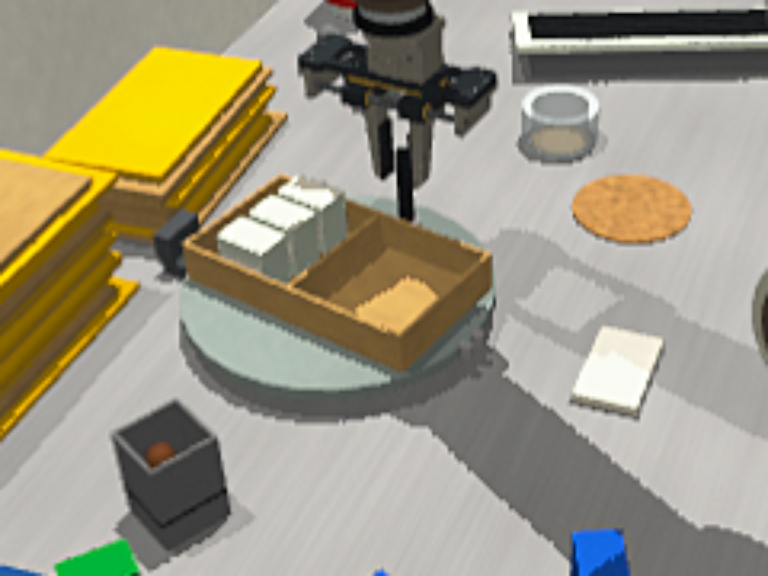

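View pics/s6.png

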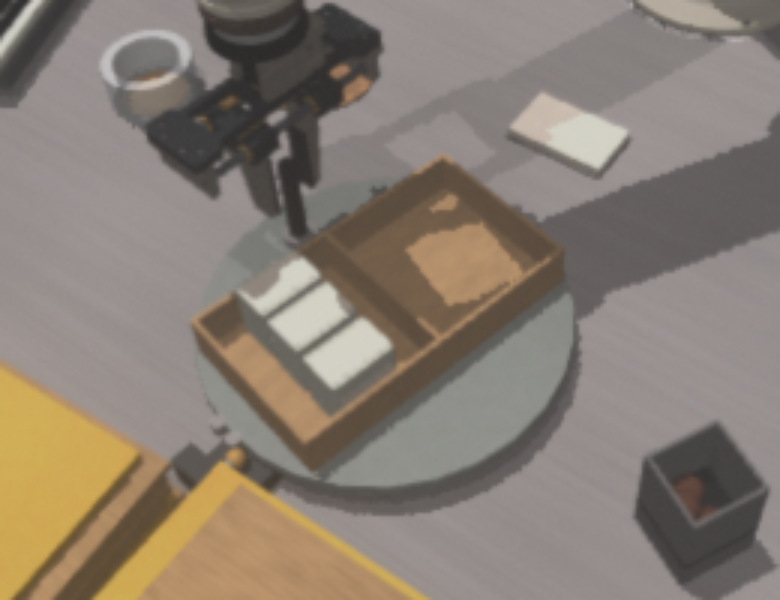

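The disc is blocked at about 2.91 rad, although the cartons look fine. Before pushing again I'll lift away and look at the far edge from above.

servo_tool(offset=[[0, 0, -1], [0, 0, -2], [0, 0, -3], [0, 0.5, -4], [0, 1, -4.5], [0, 1, -4.5], [0, 1, -4.5], [0, 1, -4.5]], turn=[[0, 0, 0], [0, 0, 0], [0, 0, 0], [0, 0, 0], [0, 0, 0], [0, 0, 0], [0, 0, 0], [0, 0, 0]], hand=[0.8, 0.8, 0.8, 0.8, 0.8, 0.8, 0.8, 0.8])

```text
t: 29.25
tool_pos: [609.6, -119.8, 286.7]
orientation: [-2.35, -2.079, 0.003]
wrist_force: [-0.9, -0.8, -0.3]
finger_gap: 73.5
gripper_force: 0.0
```

```bash
python3 - <<'E'
from carton import *
n='wrist'; c=calibration(n); im,d=snapshot(n); W=cloud(n,c,d); save('w7',im); np.savez('w7.npz',im=im,d=d,W=W)
print(W[200,320],observe()['tool_pos'])
P=top(W,im,(570,-115),118,135,30); print('post',len(P),P.mean(0))
E
```

```text
[ 600.6 -169.1    0. ] [ 609.5 -119.8  286.8]
post 171 [ 568.4 -113.4  125.7]
```

View pics/w7.png

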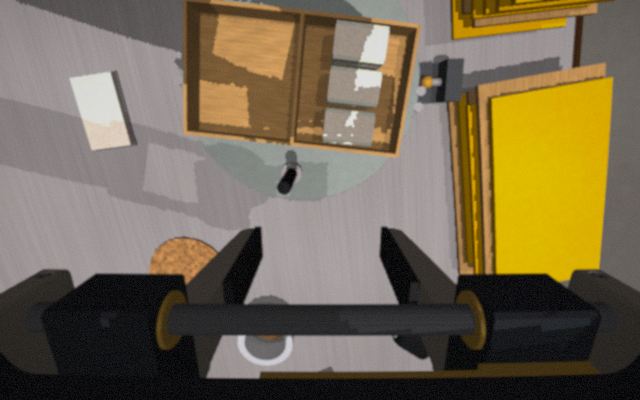

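```bash
python3 - <<'E'
from carton import *
z=np.load('w7.npz'); W=z['W']
for px in ((428,82),(421,90),(421,76),(448,80)): print(px,W[px[1],px[0]])
P=top(W,z['im'],(594,-3),70,82,165); P=P[(np.hypot(P[:,0]-570,P[:,1]+115)>28)]; r=rect(P); print(r)
w=W[82,428]; print(np.degrees(np.arctan2(w[1]+3,w[0]-594)))
save('w7c',cv2.resize(z['im'][40:130,370:490],None,fx=6,fy=6,interpolation=cv2.INTER_CUBIC))
E
```

```text
(428, 82) [758.2 -19.6  36.6]
(421, 90) [749.8 -28.2  33.9]
(421, 76) [755.5  -9.8  18.3]
(448, 80) [778.9 -20.8  48.6]
((594.200927734375, -2.2284774780273438), (148.71963500976562, 263.3211669921875), 76.92854309082031)
-5.760967590081037
```

View pics/w7c.png

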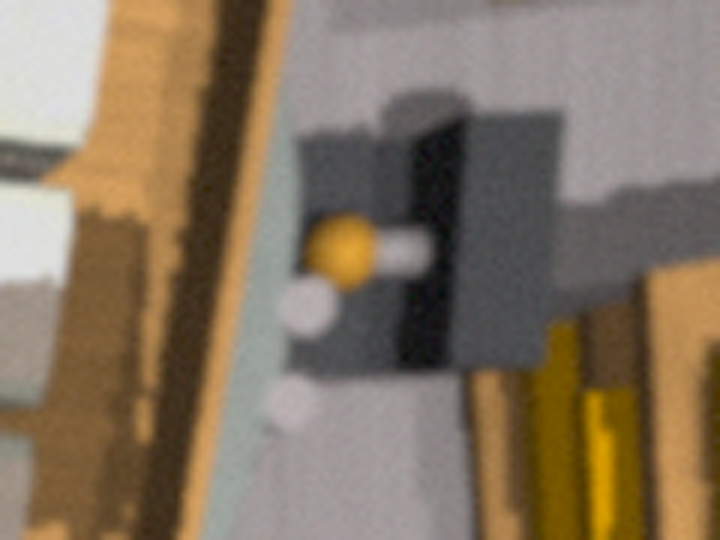

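The turntable base is yawed: the plunger tip sits at −5.8° from world x. The notch is therefore only about 0.13 rad further on, with the post ending near (582,−117). The first peg at crop (312,300) is resting against the plunger ball at (345,250). I'll back off and come in with some speed.

```bash
python3 - <<'E'
from h import *
plan((569,-114,107),-10)
E
```

```text
off [ 0.02 -1.    4.5 ] turn [-0.03 -0.01  0.37] q6~ -0.22
```

servo_tool(offset=[[0, -1, 1.2], [0, -1, 2.4], [0, -1, 3.6], [0, -1, 4.5], [0, -1, 4.5], [0, -1, 4.5], [0, -1, 4.5], [0, -1, 4.5], [0, -1, 4.5], [0, -1, 4.5], [0, -1, 4.5], [0, -1, 4.5]], turn=[[0, 0, 0.4], [0, 0, 0.4], [0, 0, 0.4], [0, 0, 0.4], [0, 0, 0.4], [0, 0, 0.4], [0, 0, 0.4], [0, 0, 0.4], [0, 0, 0.4], [0, 0, 0.4], [0, 0, 0.4], [0, 0, 0.4]], hand=[0.7, 0.7, 0.7, 0.7, 0.7, 0.05, 0.05, 0.05, 0.05, 0.05, 0.05, 0.05])

```text
t: 30.5
tool_pos: [569.1, -115.1, 109.7]
orientation: [-2.407, -2.013, 0.006]
wrist_force: [-10.3, 1.6, 10.4]
finger_gap: 15.3
gripper_force: 30.0
```

```bash
python3 - <<'E'
from h import *
o=observe(); print(o['tool_pos'],o['wrist_force'],o['finger_gap'])
R0=R.from_rotvec(o['orientation']).as_matrix(); ax=np.array([594,-2.5])
v=o['tool_pos'][:2]-ax; t0=np.arctan2(-v[0],v[1])%6.283; print(t0,np.hypot(*v))
p0=ax+115*np.array([-np.sin(t0),np.cos(t0)])
for t in np.array([-.4,-.3,-.2,-.1,0,.13,.16,.2])+t0:
    q=ax+115*np.array([-np.sin(t),np.cos(t)]); print(round(t,2),np.round(R0.T@np.r_[q-p0,0]/40,2))
E
```

```text
[ 569.09012011 -115.11275883  109.68721254] [-10.30329067   1.61350766  10.38325478] 15.277406981144855
2.923898563966912 115.33488443684989
2.52 [ 0.27 -1.11  0.01]
2.62 [ 0.16 -0.84  0.  ]
2.72 [ 0.08 -0.57  0.  ]
2.82 [ 0.03 -0.29  0.  ]
2.92 [0. 0. 0.]
3.05 [ 0.01  0.37 -0.  ]
3.08 [ 0.02  0.46 -0.  ]
3.12 [ 0.03  0.57 -0.  ]
```

servo_tool(offset=[[0.03, -0.2, 0], [0.08, -0.5, 0], [0.16, -0.84, 0], [0.16, -0.84, 0], [0.12, -0.7, 0], [0.06, -0.35, 0], [0, 0.1, 0], [0.02, 0.5, 0], [0.02, 0.55, 0], [0.02, 0.55, 0], [0.01, 0.38, 0], [0.01, 0.38, 0]], turn=[[0, 0, 0], [0, 0, 0], [0, 0, 0], [0, 0, 0], [0, 0, 0], [0, 0, 0], [0, 0, 0], [0, 0, 0], [0, 0, 0], [0, 0, 0], [0, 0, 0], [0, 0, 0]], hand=[0.05, 0.05, 0.05, 0.05, 0.05, 0.05, 0.05, 0.05, 0.05, 0.05, 0.05, 0.05])

```text
t: 31.7
tool_pos: [570.9, -117.2, 108.9]
orientation: [-2.386, -2.0, 0.044]
wrist_force: [-60.0, -1.0, 43.4]
finger_gap: 17.2
gripper_force: 30.0
```

```bash
python3 - <<'E'
from carton import *
n='scene'; c=calibration(n); im,d=snapshot(n); W=cloud(n,c,d); o=observe(); print(o['tool_pos'],o['wrist_force'],o['torque'],o['finger_gap'])
s5=cv2.cvtColor(cv2.imread('pics/s5.png'),cv2.COLOR_BGR2RGB)
s3=cv2.cvtColor(cv2.imread('pics/s0.png'),cv2.COLOR_BGR2RGB)
exp=proj(c,[[758,-19.6,37],[582,-117,126],[765,-20,37]]); print(exp)
for k in (s3,s5,im):
    hs=cv2.cvtColor(k,cv2.COLOR_RGB2HSV); x,y=map(int,exp[0]); sub=hs[y-14:y+14,x-16:x+16].astype(int); m=(sub[...,1]>110)&(sub[...,0]>8)&(sub[...,0]<28)
    v,u=np.nonzero(m); print(m.sum()); 
    for i in range(28): print(''.join('#' if q else '.' for q in m[i]))
P=top(W,im,(594,-3),70,82,165); P=P[(np.hypot(P[:,0]-570,P[:,1]+115)>38)]; r=rect(P); print(r)
E
```

```text
[ 570.8 -117.2  108.8] [-60.7  -0.6  43.4] [-0.  10.1  0.2] 17.316638789717846
[[237.8 300. ]
 [250.5 207.3]
 [235.6 302.2]]
161
................................
................................
................................
................................
................................
................................
................................
................................
................................
................................
................................
................................
................................
................................
...............#####............
...............#####............
...............#####............
................####............
...........###...###............
..........#####..##.............
..........########..............
.........##########.............
........#############...........
.......###############..........
......#################.........
.....####################.......
...########################.....
...###############...#######....
159
................................
..........
[... 1211 characters left out ...]
...
................................
................................
................................
................................
...............#####............
...............#####............
..............#######...........
................####............
...........###...###............
..........#####..##.............
..........########..............
.........##########.............
........#############...........
.......###############..........
......#################.........
.....####################.......
....#######################.....
...###############...#######....
((593.926025390625, -2.6511993408203125), (151.74647521972656, 263.02276611328125), 77.12627410888672)
```

servo_tool(offset=[[0, 0, -0.1], [0, 0, -0.2], [0, 0, -0.25], [0, 0, -0.25], [0, 0, -0.25], [0, 0, -0.25], [0, 0, -0.25], [0, 0, -0.25], [0, 0, -0.25], [0, 0, -0.25], [0, 0, -0.25], [0, 0, -0.25]], turn=[[0, 0, 0], [0, 0, 0], [0, 0, 0], [0, 0, 0], [0, 0, 0], [0, 0, 0], [0, 0, 0], [0, 0, 0], [0, 0, 0], [0, 0, 0], [0, 0, 0], [0, 0, 0]], hand=[0.05, 0.05, 0.05, 0.05, 0.05, 0.05, 0.05, 0.05, 0.05, 0.05, 0.05, 0.05])

```text
t: 32.95
tool_pos: [569.6, -116.8, 109.4]
orientation: [-2.386, -1.997, 0.044]
wrist_force: [-38.5, -7.7, -7.2]
finger_gap: 16.0
gripper_force: 29.9
```

servo_tool(offset=[[0, -0.2, 0.2], [0, -0.4, 0.2], [0, -0.4, 0.2], [0, -0.4, 0.2], [0, -0.4, 0.2], [0, -0.4, -1], [0, -0.4, -2], [0, -0.4, -3], [0, -0.4, -3], [0, -0.4, -3]], turn=[[0, 0, 0], [0, 0, 0], [0, 0, 0], [0, 0, 0], [0, 0, 0], [0, 0, 0], [0, 0, 0], [0, 0, 0], [0, 0, 0], [0, 0, 0]], hand=[0.05, 0.05, 0.5, 0.5, 0.5, 0.5, 0.5, 0.5, 0.8, 0.8])

```text
t: 33.95
tool_pos: [571.3, -114.8, 240.4]
orientation: [2.408, 2.014, 0.002]
wrist_force: [-0.2, 0.1, -0.2]
finger_gap: 59.6
gripper_force: 0.0
```

```bash
python3 - <<'E'
from h import *
o=observe(); print(o['tool_pos'],o['wrist_force'])
plan((735,10,210),-7)
E
```

```text
[ 571.334879   -114.82159149  240.4103145 ] [-0.22766754  0.06314965 -0.19904879]
off [3.8  3.47 0.77] turn [ 0.02  0.   -0.4 ] q6~ -0.07
```

servo_tool(offset=[[3.8, 3.47, 0.7], [3.8, 3.47, 0.7], [3.8, 3.47, 0.7], [3.8, 3.47, 0.7], [3.8, 3.47, 0.7], [3.8, 3.47, 0.7], [3.8, 3.47, 0.7], [3.8, 3.47, 0.7]], turn=[[0, 0, -0.4], [0, 0, -0.4], [0, 0, -0.4], [0, 0, -0.4], [0, 0, -0.4], [0, 0, -0.4], [0, 0, -0.4], [0, 0, -0.4]], hand=[0.8, 0.8, 0.8, 0.8, 0.8, 0.8, 0.8, 0.8])

```text
t: 34.75
tool_pos: [733.3, 8.9, 211.8]
orientation: [2.355, 2.079, 0.0]
wrist_force: [0.4, -0.1, 1.1]
finger_gap: 73.8
gripper_force: 0.0
```

```bash
python3 - <<'E'
from carton import *
n='wrist'; c=calibration(n); im,d=snapshot(n); W=cloud(n,c,d); np.savez('w8.npz',im=im,d=d,W=W); print(observe()['tool_pos'])
p=proj(c,[[758,-20,37]])[0]; print(p); x,y=map(int,p); x=min(max(x,100),540); y=min(max(y,75),325)
save('w8',cv2.resize(im[y-75:y+75,x-100:x+100],None,fx=4,fy=4,interpolation=cv2.INTER_CUBIC)); print(x,y)
P=top(W,im,(594,-3),70,82,165); P=P[(np.hypot(P[:,0]-570,P[:,1]+115)>38)]; r=rect(P); print(r)
E
```

```text
[733.5   8.9 212.2]
[345.5 206.4]
345 206
((593.5914306640625, -2.2380523681640625), (149.13645935058594, 263.19854736328125), 75.9024887084961)
```

View pics/w8.png

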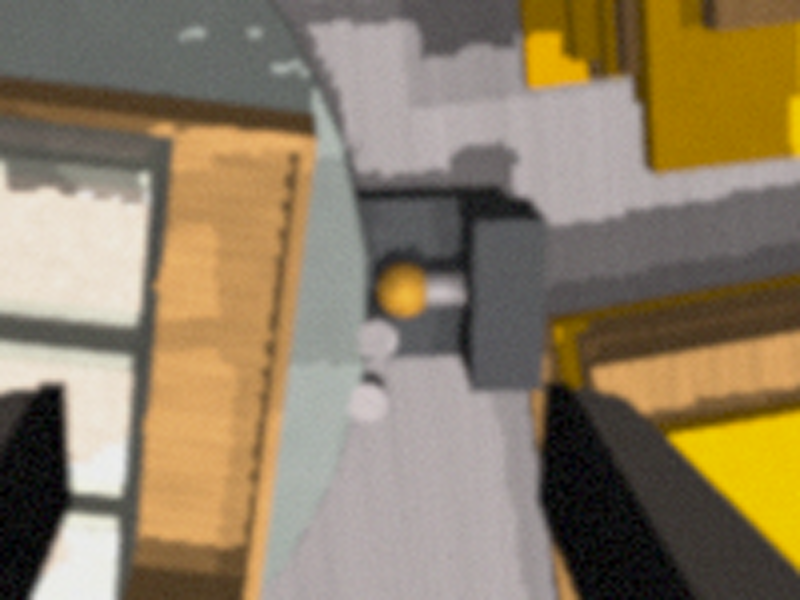

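```bash
python3 - <<'E'
from carton import *
z=np.load('w8.npz'); W=z['W']; im=z['im']
# crop origin (245,131), scale 4
for nm,(u,v) in dict(ball=(402,290),peg1=(378,338),peg2=(368,403),shaft=(448,290),house=(505,290),plate=(400,220),behind=(560,330)).items():
    x,y=245+u//4,131+v//4; print(nm,W[y-1:y+2,x-1:x+2].reshape(-1,3).mean(0))
n='scene'; c=calibration(n); i2,d=snapshot(n); W=cloud(n,c,d); 
P=top(W,i2,(565,-114),118,135,30); print('post',len(P),P.mean(0))
P=top(W,i2,(594,-3),70,82,165); P=P[(np.hypot(P[:,0]-570,P[:,1]+115)>38)]; print(rect(P))
plan((568,-114,107),-10); plan((568,-114,220),-10)
E
```

```text
ball [757.9 -16.2  36.2]
peg1 [749.5 -30.4  34.5]
peg2 [745.  -50.2  34.6]
shaft [771.9 -18.8  33.1]
house [786.  -16.   48.1]
plate [760.9  -0.6  18.2]
behind [806.1 -40.1  19.6]
post 0 [nan nan nan]
((593.9454345703125, -3.415985107421875), (151.84840393066406, 261.9948425292969), 75.55146026611328)
off [-3.6 -3.7  2.6] turn [0.  0.  0.4] q6~ -0.19
off [-3.6 -3.7 -0.2] turn [0.  0.  0.4] q6~ -0.19<stdin>:7: RuntimeWarning: Mean of empty slice.
  ret = um.true_divide(
```

servo_tool(offset=[[-3.6, -3.7, -0.2], [-3.6, -3.7, -0.2], [-3.6, -3.7, -0.2], [-3.6, -3.7, -0.2], [-3.6, -3.7, -0.2], [-3.6, -3.7, -0.2], [-3.6, -3.7, -0.2], [-3.6, -3.7, -0.2]], turn=[[0, 0, 0.4], [0, 0, 0.4], [0, 0, 0.4], [0, 0, 0.4], [0, 0, 0.4], [0, 0, 0.4], [0, 0, 0.4], [0, 0, 0.4]], hand=[0.7, 0.7, 0.7, 0.7, 0.7, 0.7, 0.7, 0.7])

```text
t: 35.65
tool_pos: [570.5, -114.1, 219.6]
orientation: [2.409, 2.015, 0.001]
wrist_force: [0.4, 1.0, -0.7]
finger_gap: 64.4
gripper_force: 0.0
```

```bash
python3 - <<'E'
from carton import *
n='wrist'; c=calibration(n); im,d=snapshot(n); W=cloud(n,c,d)
P=top(W,im,(567,-114),118,135,35); print('post',len(P),P.mean(0)); p=rect(P)[0]; print(p)
plan((p[0],p[1],107),-12)
E
```

```text
post 273 [ 566.5 -112.4  125.5]
(566.382568359375, -113.46109771728516)
off [-0.  -0.1  2.8] turn [ 0.  -0.   0.2] q6~ -0.2
```

servo_tool(offset=[[0, -0.08, 1.2], [0, -0.08, 2.2], [0, -0.08, 2.8], [0, -0.08, 2.8], [0, -0.08, 2.8], [0, -0.08, 2.8], [0, -0.08, 2.8], [0, -0.08, 2.8], [0, -0.08, 2.8], [0, -0.08, 2.8], [0, -0.08, 2.8]], turn=[[0, 0, 0.2], [0, 0, 0.2], [0, 0, 0.2], [0, 0, 0.2], [0, 0, 0.2], [0, 0, 0.2], [0, 0, 0.2], [0, 0, 0.2], [0, 0, 0.2], [0, 0, 0.2], [0, 0, 0.2]], hand=[0.7, 0.7, 0.7, 0.7, 0.7, 0.7, 0.05, 0.05, 0.05, 0.05, 0.05])

```text
t: 36.8
tool_pos: [566.4, -114.2, 107.3]
orientation: [2.438, 1.981, 0.0]
wrist_force: [-0.2, 0.8, 0.9]
finger_gap: 26.2
gripper_force: 0.0
```

```bash
python3 - <<'E'
from h import *
o=observe(); print(o['tool_pos'],o['wrist_force'],o['finger_gap'])
R0=R.from_rotvec(o['orientation']).as_matrix(); ax=np.array([594,-2.7])
p0=o['tool_pos'][:2]
v=p0-ax; t0=np.arctan2(-v[0],v[1])%6.283; print(t0)
for t in (2.7,2.5,2.3,2.1,2.25,2.5,2.75,2.85,2.95,3.05,3.1):
    q=ax+115*np.array([-np.sin(t),np.cos(t)]); print(round(t,2),np.round(R0.T@np.r_[q-p0,0]/40,2))
E
```

```text
[ 566.37763698 -114.16968376  107.3249926 ] [-0.23416669  0.79547166  0.93051652] 26.209178405284742
2.898684165812463
2.7 [ 0.07 -0.57 -0.  ]
2.5 [ 0.26 -1.11 -0.  ]
2.3 [ 0.55 -1.6  -0.  ]
2.1 [ 0.94 -2.03 -0.  ]
2.25 [ 0.64 -1.71 -0.  ]
2.5 [ 0.26 -1.11 -0.  ]
2.75 [ 0.04 -0.42 -0.  ]
2.85 [ 0.   -0.14 -0.  ]
2.95 [-0.01  0.15  0.  ]
3.05 [0.01 0.43 0.  ]
3.1 [0.03 0.58 0.  ]
```

servo_tool(offset=[[0, 0, 0], [0.02, -0.2, 0], [0.07, -0.57, 0], [0.26, -1.11, 0], [0.55, -1.6, 0], [0.55, -1.6, 0], [0.42, -1.4, 0], [0.1, -0.7, 0], [0, 0.3, 0], [0.03, 0.8, 0], [0.03, 0.7, 0], [0.01, 0.42, 0]], turn=[[0, 0, 0], [0, 0, 0], [0, 0, 0], [0, 0, 0], [0, 0, 0], [0, 0, 0], [0, 0, 0], [0, 0, 0], [0, 0, 0], [0, 0, 0], [0, 0, 0], [0, 0, 0]], hand=[0.05, 0.05, 0.05, 0.05, 0.05, 0.05, 0.05, 0.05, 0.05, 0.05, 0.05, 0.05])

```text
t: 38.0
tool_pos: [594.1, -121.2, 106.5]
orientation: [2.421, 1.961, 0.029]
wrist_force: [61.1, -13.5, -50.8]
finger_gap: 20.9
gripper_force: 30.1
```

servo_tool(offset=[[0, 0.26, 0], [0, 0.26, 0], [0, 0.26, 0]], turn=[[0, 0, 0], [0, 0, 0], [0, 0, 0]], hand=[0.05, 0.05, 0.05])

```text
t: 38.3
tool_pos: [597.6, -121.7, 106.6]
orientation: [2.43, 1.972, 0.011]
wrist_force: [23.0, -8.2, -19.8]
finger_gap: 16.0
gripper_force: 30.0
```

```bash
cat > ang.py <<'E'
from carton import *
np.set_printoptions(precision=2,suppress=True)
n='scene'; c=calibration(n); im,d=snapshot(n); W=cloud(n,c,d); o=observe(); print(o['tool_pos'],o['wrist_force'],o['finger_gap'])
P=top(W,im,(594,-3),70,82,165); P=P[(np.hypot(P[:,0]-o['tool_pos'][0],P[:,1]-o['tool_pos'][1])>38)&(P[:,1]>-108)]; print(rect(P))
P=top(W,im,(660,-7),86,100,75); print('cartons',len(P),rect(P))
E
python3 ang.py
```

```text
[ 597.63 -121.66  106.59] [ 22.04  -8.4  -19.85] 15.171966556600461
((595.0202026367188, -3.276702880859375), (264.4511413574219, 150.4788360595703), 1.5515817403793335)
cartons 1192 ((660.6237182617188, 2.8616065979003906), (59.04738998413086, 128.79879760742188), 4.863615036010742)
```

servo_tool(offset=[[0, 0.2, 0], [0, 0.36, 0], [0, 0.36, 0], [0, 0.36, 0], [0, -0.7, 0], [0, -0.3, 0], [0, -0.29, 0], [0, -0.29, 0], [0, -0.29, 0]], turn=[[0, 0, 0], [0, 0, 0], [0, 0, 0], [0, 0, 0], [0, 0, 0], [0, 0, 0], [0, 0, 0], [0, 0, 0], [0, 0, 0]], hand=[0.05, 0.05, 0.05, 0.05, 0.05, 0.05, 0.05, 0.05, 0.05])

```text
t: 39.25
tool_pos: [569.6, -116.1, 103.9]
orientation: [-2.42, -1.969, 0.033]
wrist_force: [-39.7, -1.8, 14.4]
finger_gap: 15.7
gripper_force: 30.0
```

```bash
python3 ang.py
```

```text
[ 569.61 -116.16  103.83] [-39.64  -2.31  14.86] 15.794989966553606
((594.1721801757812, -3.4274673461914062), (152.45614624023438, 262.3294982910156), 77.20348358154297)
cartons 1185 ((660.627685546875, -16.05712890625), (129.87779235839844, 61.17799758911133), 78.02465057373047)
```

servo_tool(offset=[[0.02, -0.5, 0], [0.07, -0.99, 0], [0.07, -0.99, 0], [0.07, -0.99, 0], [0, 0.13, 0], [0, 0, 0], [0, 0, 0], [0, 0, 0], [0, 0, 0]], turn=[[0, 0, 0], [0, 0, 0], [0, 0, 0], [0, 0, 0], [0, 0, 0], [0, 0, 0], [0, 0, 0], [0, 0, 0], [0, 0, 0]], hand=[0.05, 0.05, 0.05, 0.05, 0.05, 0.05, 0.05, 0.05, 0.05])

```text
t: 40.2
tool_pos: [583.1, -118.7, 102.4]
orientation: [2.437, 1.977, 0.001]
wrist_force: [17.9, -9.5, -41.7]
finger_gap: 15.4
gripper_force: 30.0
```

```bash
python3 ang.py
```

```text
[ 583.17 -118.68  102.4 ] [ 17.85 -10.04 -41.81] 15.387020078331998
((594.4300537109375, -3.1870269775390625), (151.02459716796875, 263.0846252441406), 83.64029693603516)
cartons 1215 ((663.5809936523438, -1.0766372680664062), (61.73964309692383, 127.91155242919922), 0.16450832784175873)
```

servo_tool(offset=[[0, 0, 0], [0, 0, 0], [0, 0, 0], [0, 0, 0], [0, 0, -1], [0, 0, -2], [0, 0, -3], [0, 0, -3]], turn=[[0, 0, 0], [0, 0, 0], [0, 0, 0], [0, 0, 0], [0, 0, 0], [0, 0, 0], [0, 0, 0], [0, 0, 0]], hand=[0.5, 0.5, 0.5, 0.5, 0.5, 0.5, 0.8, 0.8])

```text
t: 41.05
tool_pos: [585.5, -118.3, 235.7]
orientation: [2.428, 1.973, 0.011]
wrist_force: [0.8, 0.1, 0.3]
finger_gap: 60.2
gripper_force: 0.0
```

```bash
python3 ang.py; python3 - <<'E'
from carton import *
n='wrist'; c=calibration(n); im,d=snapshot(n); W=cloud(n,c,d); save('w9',im)
P=top(W,im,(582,-117),118,135,35); print('post',len(P),P.mean(0),rect(P))
P=top(W,im,(594,-3),70,82,165); P=P[(np.hypot(P[:,0]-582,P[:,1]+117)>38)]; print(rect(P))
P=top(W,im,(660,-7),86,100,85); print('cartons',len(P),rect(P))
E
```

```text
[ 584.   -117.71  232.04] [-0.88 -0.35  0.38] 63.657438013205756
((594.7506103515625, -3.226806640625), (151.2698211669922, 263.28558349609375), 83.98657989501953)
cartons 1207 ((663.9113159179688, -1.11541748046875), (60.31025695800781, 128.73745727539062), 0.40528371930122375)
post 249 [ 583.2 -115.6  125.6] ((583.0311889648438, -116.09334564208984), (14.625687599182129, 14.79503345489502), 80.20928955078125)
((594.4052734375, -2.184326171875), (148.5167236328125, 263.77691650390625), 84.38190460205078)
cartons 7246 ((662.5784912109375, -6.3728790283203125), (59.094058990478516, 114.62458801269531), 2.729780673980713)
```

View pics/w9.png

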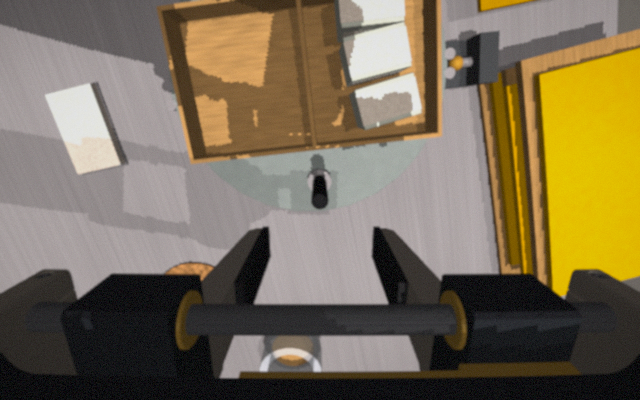

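The plunger ball now sits between the two pegs at (458,62), so the disc has clicked in. The cartons are standing at (375,20), (380,52) and (390,100). Next is the cup.

```bash
python3 - <<'E'
from carton import *
n='scene'; c=calibration(n); im,d=snapshot(n); W=cloud(n,c,d)
P=top(W,im,(605,288),78,100,80); r=rect(P); print('cup',len(P),r)
for y in (60.5,-29.5): plan((609,288,190),y)
E
```

```text
cup 392 ((609.5364990234375, 288.17803955078125), (63.89398956298828, 63.98362350463867), 60.46363830566406)
off [10.1 -1.4  0.9] turn [ 0.  0. -9.] q6~ -0.82
off [10.1 -1.4  0.9] turn [ 0.  -0.   2.2] q6~ 0.75
```

servo_tool(offset=[[10.1, -1.4, 0.4], [10.1, -1.4, 0.4], [10.1, -1.4, 0.4], [10.1, -1.4, 0.4], [10.1, -1.4, 0.4], [10.1, -1.4, 0.4], [10.1, -1.4, 0.4], [10.1, -1.4, 0.4], [10.1, -1.4, 0.4], [10.1, -1.4, 0.9], [10.1, -1.4, 0.9], [10.1, -1.4, 0.9]], turn=[[0, 0, 1], [0, 0, 2.2], [0, 0, 2.2], [0, 0, 2.2], [0, 0, 2.2], [0, 0, 2.2], [0, 0, 2.2], [0, 0, 2.2], [0, 0, 2.2], [0, 0, 2.2], [0, 0, 2.2], [0, 0, 2.2]], hand=[1, 1, 1, 1, 1, 1, 1, 1, 1, 1, 1, 1])

```text
t: 42.4
tool_pos: [608.8, 289.0, 189.6]
orientation: [-2.713, -1.583, 0.006]
wrist_force: [0.4, 0.5, -0.1]
finger_gap: 92.2
gripper_force: 0.0
```

```bash
cat > cup.py <<'E'
from carton import *
np.set_printoptions(precision=2,suppress=True)
def cup(xy,cam='wrist',h=90):
    c=calibration(cam); im,d=snapshot(cam); W=cloud(cam,c,d)
    P=top(W,im,xy,h-6,h+6,75); r=rect(P); print('cup',len(P),r); return r,im,W
if __name__=='__main__':
    r,im,W=cup((609,288)); save('w10',im); print(observe()['qpos'])
    (x,y),_,a=r; plan((x,y,64),a)
    hs=cv2.cvtColor(im,cv2.COLOR_RGB2HSV)
    P=top(W,im,(x,y),10,85,24); print('inside z max',np.percentile(P[:,2],[50,90,99]))
E
python3 cup.py
```

```text
cup 1210 ((608.3886108398438, 288.99462890625), (62.7657356262207, 62.16269302368164), 61.6032829284668)
[ 0.26  0.44  1.33 -0.    1.37  0.78]
off [-0.01 -0.02  3.17] turn [ -0.01   0.   -11.39] q6~ -0.81
inside z max [48.43 63.27 65.37]
```

servo_tool(offset=[[0, 0, 1.1], [0, 0, 2.2], [0, 0, 3], [0, 0, 3.15], [0, 0, 3.15], [0, 0, 3.15], [0, 0, 3.15], [0, 0, 3.15], [0, 0, 3.15], [0, 0, 3.15], [0, 0, 3.15]], turn=[[0, 0, 0], [0, 0, 0], [0, 0, 0], [0, 0, 0], [0, 0, 0], [0, 0, 0], [0, 0, 0], [0, 0, 0], [0, 0, 0], [0, 0, 0], [0, 0, 0]], hand=[1, 1, 1, 1, 1, 1, 0.4, 0.4, 0.4, 0.4, 0.4])

```text
t: 43.55
tool_pos: [610.0, 290.0, 65.8]
orientation: [2.713, 1.584, 0.001]
wrist_force: [-0.2, 0.0, 1.6]
finger_gap: 61.8
gripper_force: 29.9
```

```bash
python3 - <<'E'
from carton import *
o=observe();print(o['tool_pos'],o['finger_gap'],o['wrist_force'])
plan((480,230,66),12)
E
```

```text
[610.  290.   65.8] 61.81715429885714 [-0.2  0.   1.6]
off [-2.9 -2.1 -0. ] turn [ 0.  -0.  -5.2] q6~ 0.06
```

servo_tool(offset=[[0, 0, -0.6], [-0.4, -0.3, -1], [-0.9, -0.7, -1], [-1.5, -1.1, -1], [-2.1, -1.5, -1], [-2.6, -1.9, -1], [-2.9, -2.1, -1], [-2.9, -2.1, -0.5], [-2.9, -2.1, -0.1], [-2.9, -2.1, 0.02], [-2.9, -2.1, 0.02], [-2.9, -2.1, 0.02]], turn=[[0, 0, 0], [0, 0, -0.8], [0, 0, -1.6], [0, 0, -2.5], [0, 0, -3.4], [0, 0, -4.3], [0, 0, -5.2], [0, 0, -5.2], [0, 0, -5.2], [0, 0, -5.2], [0, 0, -5.2], [0, 0, -5.2]], hand=[0.4, 0.4, 0.4, 0.4, 0.4, 0.4, 0.4, 0.4, 0.4, 0.4, 0.4, 0.4])

```text
t: 44.75
tool_pos: [478.7, 230.0, 65.4]
orientation: [-1.972, -2.444, 0.004]
wrist_force: [-6.3, -1.6, 11.0]
finger_gap: 62.0
gripper_force: 29.9
```

servo_tool(offset=[[0, 0, 0], [0, 0, 0], [0, 0, 0], [0, 0, -1], [0, 0, -2], [0, 0, -3], [0, 0, -3.5], [0, 0, -3.5]], turn=[[0, 0, 0], [0, 0, 0], [0, 0, 0], [0, 0, 0], [0, 0, 0], [0, 0, 0], [0, 0, 0], [0, 0, 0]], hand=[1, 1, 1, 1, 1, 1, 1, 1])

```text
t: 45.55
tool_pos: [481.8, 230.7, 208.1]
orientation: [1.97, 2.441, 0.009]
wrist_force: [0.6, 0.6, 0.2]
finger_gap: 91.8
gripper_force: 0.0
```

servo_tool(offset=[[0, 0, 0], [0, 0, 0], [0, 0, 0], [0, 0, 0]], turn=[[0, 1, 0], [0, 2, 0], [0, 2.5, 0], [0, 2.5, 0]], hand=[1, 1, 1, 1])

```text
t: 45.95
tool_pos: [478.8, 228.4, 201.6]
orientation: [-1.795, -2.214, -0.312]
wrist_force: [-0.5, -0.1, -0.6]
finger_gap: 91.9
gripper_force: 0.0
```

```bash
python3 - <<'E'
from cup import *
o=observe(); print(o['qpos'],o['tool_pos']); Rm=R.from_rotvec(o['orientation']).as_matrix(); print(Rm)
r,im,W=cup((480,230))
plan((480,230,64),12,show=False)
E
```

```text
[ 0.01  0.05  1.81  0.35  1.36 -0.28] [478.78 228.45 201.64]
[[-0.19  0.98 -0.08]
 [ 0.92  0.21  0.33]
 [ 0.34 -0.   -0.94]]
cup 960 ((478.1247253417969, 228.62823486328125), (62.179115295410156, 62.254722595214844), 13.010473251342773)
```

```bash
cat > kin.py <<'E'
from h import *
from scipy.optimize import least_squares
import json
Rz=lambda a:R.from_euler('z',a).as_matrix(); Ry=lambda a:R.from_euler('y',a).as_matrix()
def fk(q,k):
    d,a1,L2,L3,a3,hz,Lt=k
    A=Rz(q[0]); B=A@Ry(q[1]); C=B@Ry(q[2]); D=C@Rz(q[3]); E=D@Ry(q[4]); F=E@Rz(q[5])
    p=A@np.array([a1,d,hz])+B@np.array([0,0,L2])+C@np.array([a3,0,L3])+E@np.array([0,0,Lt])
    return p,F
L=[json.loads(l) for l in open('log.jsonl')]
def res(k): return np.concatenate([fk(l['qpos'],k)[0]-l['tool_pos'] for l in L])
s=least_squares(res,[130,0,400,400,0,150,200],x_scale=100); K_=s.x
if __name__=='__main__':
    print(np.round(K_,1),np.abs(s.fun).max())
    _,F=fk(L[-1]['qpos'],K_); print(np.round(F.T@R.from_rotvec(L[-1]['orientation']).as_matrix(),2))
lo=np.array([-2.91,-.94,.18,-1.29,.17,-3]);hi=np.array([2.91,2.29,2.7,4.43,2.64,3])
F0=fk(L[-1]['qpos'],K_)[1].T@R.from_rotvec(L[-1]['orientation']).as_matrix()
def ik(p,Rt,q0):
    f=lambda q:np.r_[(fk(q,K_)[0]-p)/100,(R.from_matrix((fk(q,K_)[1]@F0).T@Rt)).as_rotvec()]
    r=least_squares(f,np.clip(q0,lo+.01,hi-.01),bounds=(lo,hi)); return r.x,np.abs(r.fun).max()
def tilt(yd,lean,down=None):
    """closing axis at yd deg; lean deg = turn about tool y from tool-down (+ points to +y side)"""
    P,Rt=pose((0,0,0),yd); return Rt@R.from_euler('y',lean,degrees=True).as_matrix()
E
python3 kin.py; python3 - <<'E'
from kin import *
np.set_printoptions(precision=2,suppress=True)
q=np.array(L[-1]['qpos'])
print(tilt(12,20))
for ln in (20,0,-20,-35,-45): 
    q,e=ik(np.array([480,229,66]),tilt(12,ln),q); print('grasp',ln,q,e)
for yd in (0,-6,6,12):
  for z in(200,240):
    q=np.array([-.2,.1,1.8,0,1.3,0])
    for ln in (0,30,50,70,80,90): 
        q,e=ik(np.array([529,40,z]),tilt(yd,ln),q); 
        if ln>=70: print('pour',yd,z,ln,q,e)
E
```

```text
[119.9   0.  385.7 519.1  47.8 298.1 303.1] 1.7365664461976849e-10
[[ 0. -1.  0.]
 [ 1.  0.  0.]
 [-0.  0.  1.]]
[[-0.2   0.98 -0.07]
 [ 0.92  0.21  0.33]
 [ 0.34  0.   -0.94]]
grasp 20 [ 0.02  0.24  1.9   0.39  1.1  -0.39] 4.751442766432106e-12
grasp 0 [0.22 0.25 1.85 0.   1.04 0.01] 1.2263479265885328e-10
grasp -20 [ 0.41  0.35  1.76 -0.38  1.13  0.38] 2.5567536242533745e-10
grasp -35 [ 0.53  0.48  1.68 -0.61  1.27  0.59] 1.53736622123006e-14
grasp -45 [ 0.59  0.58  1.61 -0.73  1.37  0.69] 1.445897623852943e-10
pour 0 200 70 [-0.64  0.47  1.72  0.9   1.84 -0.83] 3.979039320256561e-14
pour 0 200 80 [-0.66  0.57  1.69  0.98  1.93 -0.87] 1.974363748687273e-11
pour 0 200 90 [-0.67  0.68  1.67  1.07  2.03 -0.9 ] 1.7091993546127226e-11
pour 0 240 70 [-0.64  0.4   1.71  0.91  1.88 -0.77] 7.958078640513123e-15
pour 0 240 80 [-0.66  0.5   1.7   1.    1.97 -0.81] 8.877525793429799e-12
pour 0 240 90 [-0.67  0.6   1.69  1.1   2.06 -0.83] 8.484203033008194e-12
pour -6 200 70 [-0.67  0.41  1.8   0.94  1.77 -0.81] 5.757300496913887e-14
pour -6 200 80 [-0.69  0.52  1.78  1.03  1.87 -0.86] 3.019609
[... 519 characters left out ...]
1.2932629531523889e-11
pour 6 240 70 [-0.61  0.46  1.63  0.87  1.94 -0.79] 7.958078640513123e-15
pour 6 240 80 [-0.63  0.56  1.62  0.96  2.03 -0.82] 6.539285021133919e-12
pour 6 240 90 [-0.63  0.65  1.6   1.05  2.12 -0.83] 6.107862071550645e-12
pour 12 200 70 [-0.58  0.58  1.56  0.8   1.96 -0.87] 3.2116531656356525e-14
pour 12 200 80 [-0.59  0.68  1.53  0.89  2.06 -0.88] 1.2433763028197736e-11
pour 12 200 90 [-0.6   0.78  1.5   0.98  2.15 -0.89] 1.1649613154877052e-11
pour 12 240 70 [-0.58  0.52  1.55  0.82  2.   -0.82] 6.3737987128212575e-15
pour 12 240 80 [-0.59  0.61  1.53  0.91  2.09 -0.83] 5.5872624647428255e-12
pour 12 240 90 [-0.6   0.7   1.52  1.01  2.18 -0.83] 5.2813087276672636e-12
```

```bash
cat >> kin.py <<'E'
def goto(p,Rt):
    o=observe(); R0=R.from_rotvec(o['orientation']).as_matrix()
    print('off',np.round(R0.T@(np.array(p)-o['tool_pos'])/40,2),'turn',np.round(np.degrees(R.from_matrix(R0.T@Rt).as_rotvec())/8,2))
    q,e=ik(np.array(p,float),Rt,o['qpos']); print('  q',np.round(q,2),'err',round(e,4))
E
python3 - <<'E'
from kin import *
goto((478,228.6,190),tilt(12.9,-40))
goto((478,228.6,66),tilt(12.9,-40))
np.set_printoptions(precision=2,suppress=True)
for yd in (-60,-50,-40,-30,-20,-10,0):
    q=np.array([-.8,.1,1.9,0,1.2,0])
    for ln in (0,-20,-40): q,e=ik(np.array([368,-267,70]),tilt(yd,ln),q)
    print(yd,q,e)
E
```

```text
off [-0.11 -0.02  0.28] turn [-0.05 -7.5  -0.11]
  q [ 0.57  0.34  1.62 -0.65  1.48  0.5 ] err 0.0
off [-1.17 -0.01  3.2 ] turn [-0.05 -7.5  -0.11]
  q [ 0.57  0.52  1.66 -0.68  1.31  0.64] err 0.0
-60 [-0.52  0.43  1.78 -0.6   1.37  0.78] 2.463682735562101e-13
-50 [-0.49  0.37  1.85 -0.67  1.29  0.7 ] 5.376978583137093e-12
-40 [-0.47  0.31  1.94 -0.74  1.19  0.62] 7.820463579050157e-11
-30 [-0.46  0.24  2.02 -0.81  1.09  0.53] 1.7053025658242404e-15
-20 [-0.47  0.17  2.12 -0.88  0.98  0.44] 4.547473508864641e-15
-10 [-0.48  0.09  2.21 -0.94  0.86  0.34] 1.5465515466419912e-10
0 [-0.52  0.    2.3  -1.    0.73  0.22] 3.126388037344441e-15
```

servo_tool(offset=[[-0.1, 0, 0.1], [-0.1, 0, 0.1], [-0.1, 0, 0.1], [-0.1, 0, 0.1], [-0.1, 0, 0.1], [-0.1, 0, 0.1], [-0.1, 0, 0.1], [-0.11, -0.02, 0.28], [-0.11, -0.02, 0.28], [-0.11, -0.02, 0.28]], turn=[[0, -1, 0], [0, -2, 0], [0, -3, 0], [0, -4, 0], [0, -5, 0], [0, -6, 0], [0, -7, -0.1], [-0.05, -7.5, -0.11], [-0.05, -7.5, -0.11], [-0.05, -7.5, -0.11]], hand=[1, 1, 1, 1, 1, 1, 1, 1, 1, 1])

```text
t: 47.0
tool_pos: [478.4, 230.5, 191.9]
orientation: [1.575, 1.985, -0.569]
wrist_force: [0.3, -0.3, 0.4]
finger_gap: 92.0
gripper_force: 0.0
```

```bash
python3 - <<'E'
from kin import *
from cup import cup
print(observe()['tool_pos'])
r,_,_=cup((478,229)); r,_,_=cup((478,229),'side')
goto((478,228.6,66),tilt(12.9,-40))
E
```

```text
[478.43 230.53 191.92]
cup 1901 ((478.1113586425781, 229.29800415039062), (62.248939514160156, 63.54787826538086), 13.064879417419434)
cup 203 ((478.2391662597656, 228.58303833007812), (63.11249542236328, 65.40780639648438), 12.621034622192383)
off [ 2.03 -0.06  2.45] turn [ 0.05 -0.01 -0.01]
  q [ 0.57  0.52  1.66 -0.68  1.31  0.64] err 0.0
```

servo_tool(offset=[[0.7, 0, 0.8], [1.4, -0.03, 1.6], [1.9, -0.04, 2.3], [2.03, -0.04, 2.45], [2.03, -0.04, 2.45], [2.03, -0.04, 2.45], [2.03, -0.04, 2.45], [2.03, -0.04, 2.45], [2.03, -0.04, 2.45], [2.03, -0.04, 2.45], [2.03, -0.04, 2.45], [2.03, -0.04, 2.45]], turn=[[0, 0, 0], [0, 0, 0], [0, 0, 0], [0, 0, 0], [0, 0, 0], [0, 0, 0], [0, 0, 0], [0, 0, 0], [0, 0, 0], [0, 0, 0], [0, 0, 0], [0, 0, 0]], hand=[1, 1, 1, 1, 1, 1, 1, 0.4, 0.4, 0.4, 0.4, 0.4])

```text
t: 48.3
tool_pos: [478.2, 228.8, 65.3]
orientation: [1.577, 1.983, -0.569]
wrist_force: [0.4, 0.5, 1.1]
finger_gap: 61.8
gripper_force: 30.0
```

```bash
python3 - <<'E'
from kin import *
o=observe(); print(o['tool_pos'],o['finger_gap'],o['wrist_force'])
goto((478,230,240),tilt(12.9,-40))
goto((529,40,240),tilt(0,-40))
E
```

```text
[478.15049493 228.82851582  65.31821239] 61.80893046172299 [0.37377241 0.46402616 1.06222577]
off [-2.78  0.02 -3.36] turn [ 0.04 -0.   -0.  ]
  q [ 0.57  0.29  1.58 -0.65  1.56  0.45] err 0.0
off [-6.55  0.19 -0.2 ] turn [ 1.08 -0.    1.23]
  q [ 0.21  0.22  1.65 -0.68  1.47  0.35] err 0.0
```

servo_tool(offset=[[-0.3, 0, -0.37], [-0.8, 0, -0.98], [-1.3, 0, -1.6], [-1.8, 0, -2.2], [-2.0, 0, -2.45], [-2.03, 0, -2.45], [-2.03, 0, -2.45]], turn=[[0, 0, 0], [0, 0, 0], [0, 0, 0], [0, 0, 0], [0, 0, 0], [0, 0, 0], [0, 0, 0]], hand=[0.4, 0.4, 0.4, 0.4, 0.4, 0.4, 0.4])

```text
t: 49.0
tool_pos: [476.5, 229.0, 190.8]
orientation: [1.577, 1.984, -0.572]
wrist_force: [-0.9, -0.5, -3.2]
finger_gap: 61.8
gripper_force: 30.0
```

```bash
python3 - <<'E'
from kin import *
o=observe(); print(o['tool_pos'],o['finger_gap'],o['wrist_force'])
goto((532,39,192),tilt(-6,-40))
E
```

```text
[476.54927285 229.01339568 190.7668177 ] 61.81050235252114 [-0.94734901 -0.53240322 -3.16223032]
off [-3.8   0.28  3.15] turn [ 1.54 -0.    1.82]
  q [ 0.2   0.33  1.63 -0.67  1.46  0.47] err 0.0
```

servo_tool(offset=[[-0.3, 0.02, 0.25], [-0.8, 0.05, 0.65], [-1.4, 0.1, 1.15], [-2, 0.15, 1.65], [-2.6, 0.2, 2.15], [-3.2, 0.25, 2.65], [-3.6, 0.28, 3], [-3.8, 0.28, 3.15], [-3.8, 0.28, 3.15], [-3.8, 0.28, 3.15]], turn=[[0.12, 0, 0.15], [0.31, 0, 0.36], [0.54, 0, 0.64], [0.77, 0, 0.91], [1.0, 0, 1.2], [1.3, 0, 1.5], [1.54, 0, 1.82], [1.54, 0, 1.82], [1.54, 0, 1.82], [1.54, 0, 1.82]], hand=[0.4, 0.4, 0.4, 0.4, 0.4, 0.4, 0.4, 0.4, 0.4, 0.4])

```text
t: 50.0
tool_pos: [532.1, 39.9, 192.8]
orientation: [1.923, 1.731, -0.698]
wrist_force: [-0.6, 1.1, -1.9]
finger_gap: 62.1
gripper_force: 30.0
```

```bash
python3 - <<'E'
from kin import *
from carton import *
o=observe(); print(o['tool_pos'],o['finger_gap'],o['wrist_force'])
goto((532,39,192),tilt(-6,30))
n='scene'; c=calibration(n); im,d=snapshot(n); save('s12',cv2.resize(im[120:340,180:440],None,fx=3,fy=2.7))
E
```

```text
[532.1  39.9 192.8] 62.1034608589589 [-0.6  1.1 -1.9]
off [-0.  0.  0.] turn [0.  8.7 0. ]
  q [-0.4  0.1  1.8  0.5  1.4 -0.5] err 0.0
```

View pics/s12.png

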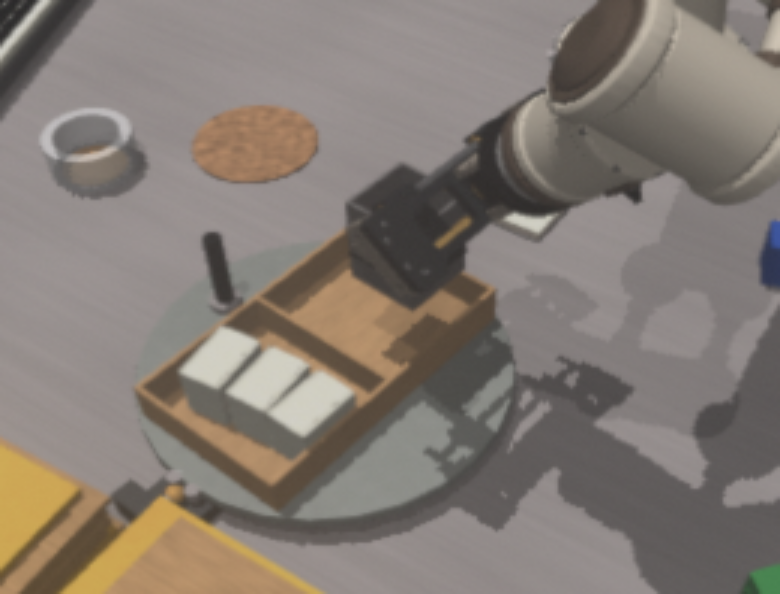

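The cup is held upright over the empty near bay at crop (410,230). The cartons are standing at (220,365), (265,385) and (310,405). Now I tip it.

servo_tool(offset=[[0, 0, 0], [0, 0, 0], [0, 0, 0], [0, 0, 0], [0, 0, 0], [0, 0, 0], [0, 0, 0], [0, 0, 0], [0, 0, 0], [0, 0, 0], [0, 0, 0], [0, 0, 0]], turn=[[0, 0.5, 0], [0, 1.3, 0], [0, 2.2, 0], [0, 3.1, 0], [0, 4, 0], [0, 4.9, 0], [0, 5.7, 0], [0, 6.4, 0], [0, 7.1, 0], [0, 7.7, 0], [0, 8.2, 0], [0, 8.7, 0]], hand=[0.4, 0.4, 0.4, 0.4, 0.4, 0.4, 0.4, 0.4, 0.4, 0.4, 0.4, 0.4])

```text
t: 51.25
tool_pos: [532.3, 40.4, 193.6]
orientation: [-2.037, -1.84, -0.543]
wrist_force: [-1.3, 0.5, -2.6]
finger_gap: 61.8
gripper_force: 30.0
```

servo_tool(offset=[[0, 0, 0], [0, 0, 0], [0, 0, 0], [0, 0, 0], [0, 0, 0], [0, 0, 0], [0, 0, 0], [0, 0, 0], [0, 0, 0], [0, 0, 0], [0, 0, 0], [0, 0, 0]], turn=[[0, 0.3, 0], [0, 0.6, 0], [0, 0.9, 0], [0, 1.3, 0], [0, 1.7, 0], [0, 2.1, 0], [0, 2.5, 0], [0, 3, 0], [0, 3.5, 0], [0, 4, 0], [0, 4.5, 0], [0, 5, 0]], hand=[0.4, 0.4, 0.4, 0.4, 0.4, 0.4, 0.4, 0.4, 0.4, 0.4, 0.4, 0.4])

```text
t: 52.45
tool_pos: [532.5, 40.6, 193.4]
orientation: [-1.553, -1.404, -1.084]
wrist_force: [0.2, -0.6, -2.2]
finger_gap: 61.8
gripper_force: 30.0
```

servo_tool(offset=[[0, 0, 0], [0, 0, 0], [0, 0, 0], [0, 0, 0], [0, 0, 0], [0, 0, 0], [0, 0, 0], [0, 0, 0], [0, 0, 0], [0, 0, 0]], turn=[[0, 0.5, 0], [0, 1, 0], [0, 1.5, 0], [0, 2, 0], [0, 2.5, 0], [0, 2.5, 0], [0, 2.5, 0], [0, 2.5, 0], [0, 2.5, 0], [0, 2.5, 0]], hand=[0.4, 0.4, 0.4, 0.4, 0.4, 0.4, 0.4, 0.4, 0.4, 0.4])

```text
t: 53.45
tool_pos: [533.0, 39.5, 194.1]
orientation: [-1.29, -1.166, -1.285]
wrist_force: [-0.2, -0.3, -1.2]
finger_gap: 62.0
gripper_force: 30.0
```

```bash
python3 - <<'E'
from kin import *
from carton import *
np.set_printoptions(precision=2,suppress=True)
o=observe(); print(o['tool_pos'],o['finger_gap'],o['wrist_force'],o['qpos'])
n='scene'; c=calibration(n); im,d=snapshot(n); save('s13',cv2.resize(im[120:340,180:440],None,fx=3,fy=2.7))
for q in ('ball1',):
    for cam in ('scene','side'):
        if cam=='side': snapshot('side')
        c=calibration(cam)
        for r in find_in(q,cam): print(cam,round(r['conf'],2),np.round(r['centre']),atz(c,r['centre'],51)[:2])
E
```

```text
[532.95  39.54 194.11] 62.03488212076488 [-0.16 -0.28 -1.19] [-0.69  0.64  1.74  1.11  1.96 -0.91]
scene 0.66 [288. 219.] [512.3  -62.01]
scene 0.6 [311. 222.] [488.03  -6.55]
scene 0.6 [306. 228.] [509.96  -6.99]
scene 0.57 [282. 239.] [572.32 -35.22]
scene 0.51 [294. 229.] [531.   -31.71]
side 0.55 [295. 200.] [572.67 -33.99]
side 0.52 [306. 203.] [533.62 -31.97]
side 0.44 [296. 204.] [561.43 -18.48]
side 0.39 [301. 195.] [566.56 -66.31]
side 0.38 [311. 207.] [512.26 -16.58]
```

View pics/s13.png

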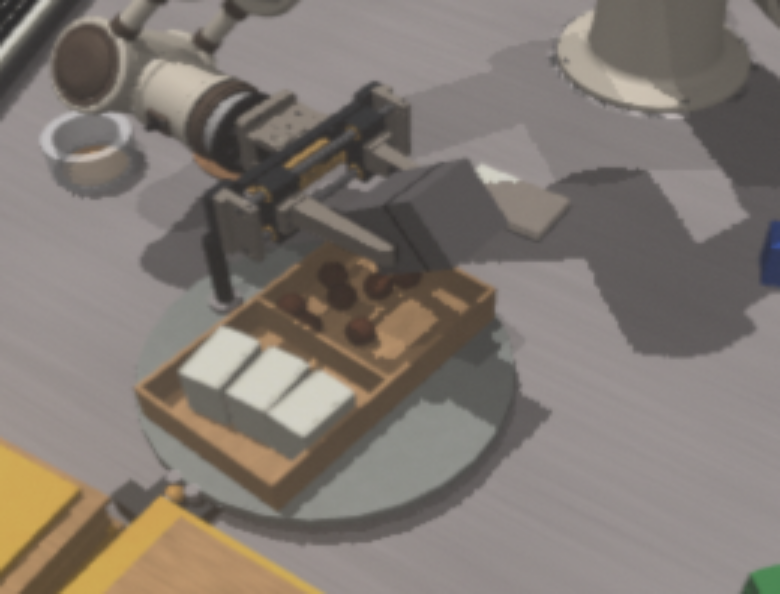

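The balls are in the near bay at (330,270) to (360,330). The wrist now carries only 1.2 N, which is the empty cup alone. I'll tip it back and carry it to the mat.

servo_tool(offset=[[0, 0, 0], [0, 0, 0], [0, 0, 0], [0, 0, 0], [0, 0, 0], [0, 0, 0], [0, 0, 0], [0, 0, 0], [0, 0, 0], [0, 0, 0], [0, 0, 0], [0, 0, 0]], turn=[[0, -0.7, 0], [0, -1.6, 0], [0, -2.5, 0], [0, -3.4, 0], [0, -4.3, 0], [0, -5.2, 0], [0, -6.1, 0], [0, -7, 0], [0, -7.9, 0], [0, -8.8, 0], [0, -9.7, 0], [0, -10.4, 0]], hand=[0.4, 0.4, 0.4, 0.4, 0.4, 0.4, 0.4, 0.4, 0.4, 0.4, 0.4, 0.4])

```text
t: 54.85
tool_pos: [532.8, 40.0, 194.5]
orientation: [-2.28, -2.054, -0.128]
wrist_force: [-0.1, -0.5, -1.6]
finger_gap: 62.0
gripper_force: 30.0
```

```bash
python3 - <<'E'
from kin import *
print(observe()['tool_pos'])
goto((480,-60,215),tilt(-30,-40)); goto((368,-267,215),tilt(-45,-40))
E
```

```text
[532.79704121  40.04572825 194.49966827]
off [-2.55 -1.05 -0.8 ] turn [ 0.92 -5.7   2.94]
  q [-0.02  0.27  1.65 -0.6   1.6   0.6 ] err 0.0
off [-7.96 -3.3  -1.4 ] turn [ 1.48 -5.56  4.79]
  q [-0.48  0.11  1.84 -0.66  1.47  0.47] err 0.0
```

servo_tool(offset=[[-0.3, -0.1, -0.3], [-0.9, -0.4, -0.6], [-1.7, -0.7, -0.7], [-2.55, -1.05, -0.8], [-3.4, -1.4, -0.9], [-4.3, -1.8, -1], [-5.2, -2.1, -1.1], [-6.1, -2.5, -1.2], [-7, -2.9, -1.3], [-7.6, -3.2, -1.4], [-7.96, -3.3, -1.4], [-7.96, -3.3, -1.4]], turn=[[0.1, -0.8, 0.4], [0.3, -1.7, 0.9], [0.4, -2.6, 1.4], [0.6, -3.5, 1.9], [0.8, -4.4, 2.4], [0.92, -5.2, 2.94], [1.1, -5.4, 3.3], [1.2, -5.5, 3.8], [1.3, -5.53, 4.2], [1.4, -5.56, 4.5], [1.48, -5.56, 4.79], [1.48, -5.56, 4.79]], hand=[0.4, 0.4, 0.4, 0.4, 0.4, 0.4, 0.4, 0.4, 0.4, 0.4, 0.4, 0.4])

```text
t: 56.05
tool_pos: [366.6, -268.5, 212.7]
orientation: [2.528, 1.042, -0.919]
wrist_force: [-0.4, -1.0, -0.2]
finger_gap: 62.1
gripper_force: 30.0
```

```bash
python3 - <<'E'
from kin import *
o=observe(); print(o['tool_pos'],o['wrist_force'],o['finger_gap'])
from meas import *
for n in ('scene','side'):
    c=calibration(n); im,d=snapshot(n); W=cloud(n,c,d)
    m=(im[...,0]>im[...,2]*1.5)&(abs(W[...,2]-4)<8)&(np.hypot(W[...,0]-367,W[...,1]+267)<85); P=W[m]; print(n,len(P),cv2.minEnclosingCircle(P[:,:2].astype(np.float32)),P.min(0),P.max(0))
    P=top(W,im,(660,-7),86,100,75); print('cartons',len(P),rect(P))
goto((368,-266.5,71),tilt(-45,-40))
E
```

```text
[ 366.64880822 -268.53248695  212.70020449] [-0.43465704 -0.98080752 -0.20048983] 62.053698137557305
scene 675 ((369.6497497558594, -270.7186279296875), 65.93036651611328) [ 305.  -331.9   -1.5] [ 432.2 -214.9   10.3]
cartons 1210 ((663.7454223632812, -0.85687255859375), (61.409507751464844, 128.66754150390625), 0.9707581400871277)
side 622 ((366.330078125, -269.836181640625), 69.59564971923828) [ 302.7 -339.4   -1.4] [ 431.3 -201.1   10.6]
cartons 496 ((661.3699340820312, -0.10449981689453125), (62.480289459228516, 131.3550567626953), 0.8692419528961182)
off [2.3 0.  2.7] turn [-0. -0.  0.]
  q [-0.5  0.3  1.9 -0.7  1.2  0.7] err 0.0
```

servo_tool(offset=[[0.6, 0, 0.7], [1.2, 0, 1.4], [1.7, 0, 2], [2.05, 0, 2.42], [2.2, 0, 2.6], [2.28, 0, 2.7], [2.29, 0, 2.73], [2.29, 0, 2.73], [2.29, 0, 2.73], [2.29, 0, 2.73], [2.29, 0, 2.73]], turn=[[0, 0, 0], [0, 0, 0], [0, 0, 0], [0, 0, 0], [0, 0, 0], [0, 0, 0], [0, 0, 0], [0, 0, 0], [0, 0, 0], [0, 0, 0], [0, 0, 0]], hand=[0.4, 0.4, 0.4, 0.4, 0.4, 0.4, 0.4, 0.4, 0.4, 0.4, 0.4])

```text
t: 57.25
tool_pos: [367.9, -267.2, 71.1]
orientation: [2.525, 1.045, -0.917]
wrist_force: [-0.1, -0.2, -1.4]
finger_gap: 61.9
gripper_force: 30.0
```

```bash
python3 - <<'E'
from kin import *
o=observe(); print(o['tool_pos'],o['wrist_force'],o['finger_gap'])
goto((368,-266.5,69.5),tilt(-45,-40))
E
```

```text
[ 367.87891293 -267.19481536   71.05222625] [-0.08020525 -0.21818148 -1.44770377] 61.867744156279926
off [ 0.04 -0.01  0.02] turn [-0.02 -0.02  0.  ]
  q [-0.48  0.34  1.89 -0.71  1.24  0.66] err 0.0
```

Lower 1.6 mm, release, and rise straight up.

servo_tool(offset=[[0.03, 0, 0.03], [0.03, 0, 0.03], [0.03, 0, 0.03], [0.03, 0, 0.03], [0.03, 0, 0.03], [0.03, 0, 0.03], [0.03, 0, 0.03], [-0.6, 0, -0.75], [-1.3, 0, -1.55], [-2, 0, -2.4], [-2.3, 0, -2.73], [-2.3, 0, -2.73]], turn=[[0, 0, 0], [0, 0, 0], [0, 0, 0], [0, 0, 0], [0, 0, 0], [0, 0, 0], [0, 0, 0], [0, 0, 0], [0, 0, 0], [0, 0, 0], [0, 0, 0], [0, 0, 0]], hand=[0.4, 0.4, 0.7, 1, 1, 1, 1, 1, 1, 1, 1, 1])

```text
t: 58.45
tool_pos: [368.9, -268.6, 215.8]
orientation: [2.523, 1.042, -0.912]
wrist_force: [0.7, 0.0, -0.3]
finger_gap: 91.6
gripper_force: 0.0
```

```bash
python3 - <<'E'
from cup import *
o=observe(); print(o['tool_pos'],o['wrist_force'],o['finger_gap'])
for cam in ('scene','side','wrist'): r,im,W=cup((368,-267),cam,94); 
n='scene'; c=calibration(n); im,d=snapshot(n); W=cloud(n,c,d); save('s14',cv2.resize(im[120:320,160:420],None,fx=3,fy=3))
P=top(W,im,(594,-3),70,82,165); P=P[(np.hypot(P[:,0]-582,P[:,1]+117)>30)]; print(rect(P))
P=top(W,im,(500,-370),40,60,75); print('tape',rect(P))
for cam in ('scene','side'):
    if cam=='side': snapshot('side')
    c=calibration(cam)
    for r in find_in('ball1',cam): print(cam,round(r['conf'],2),np.round(r['centre']),atz(c,r['centre'],51)[:2])
E
```

```text
[ 368.9  -268.56  215.82] [ 0.73  0.05 -0.26] 91.59045256161866
cup 129 ((367.5758361816406, -267.98919677734375), (71.21986389160156, 62.90734100341797), 44.03962326049805)
cup 117 ((366.44915771484375, -267.2056884765625), (66.50909423828125, 69.76712799072266), 44.493263244628906)
cup 1901 ((366.8594970703125, -266.635498046875), (64.1806869506836, 62.52409362792969), 44.60647201538086)
((594.443603515625, -3.3616104125976562), (151.58778381347656, 262.93975830078125), 83.97116088867188)
tape ((486.189453125, -379.5086364746094), (90.15442657470703, 89.23114776611328), 79.29810333251953)
scene 0.61 [313. 222.] [485.93  -3.96]
scene 0.58 [292. 231.] [539.5  -29.15]
scene 0.53 [278. 234.] [567.19 -54.02]
scene 0.5 [309. 227.] [504.45  -3.45]
scene 0.46 [300. 242.] [555.41   5.68]
side 0.61 [296. 205.] [560.86  -9.41]
side 0.52 [314. 199.] [517.08 -58.85]
side 0.5 [306. 201.] [538.21 -39.78]
side 0.47 [301. 195.] [565.83 -65.4 ]
side 0.44 [294. 199.] [577.34 -39.12]
```

View pics/s14.png

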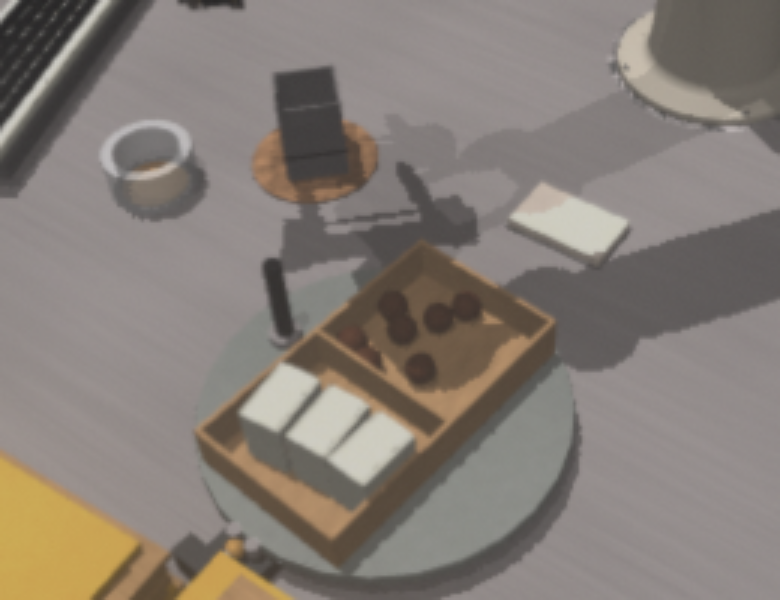

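Seven balls are visible in the bay, around (350–470, 305–370). The cup stands on the mat at (310,120) and the cartons are upright. I'll check quickly for a ball left in the cup, then hand in.

```bash
python3 - <<'E'
from cup import *
c=calibration('wrist'); im,d=snapshot('wrist'); W=cloud('wrist',c,d)
m=np.hypot(W[...,0]-367,W[...,1]+267)<26
h=cv2.cvtColor(im,cv2.COLOR_RGB2HSV); m2=m&(W[...,2]<85)
print('inside px',m2.sum(),'z pct',np.percentile(W[m2][:,2],[1,10,50]),'brown',(m2&(h[...,1]>90)).sum())
pts=W[m2]; lo=pts[pts[:,2]<40]; print(len(lo),lo.min(0) if len(lo) else'')
E
```

```text
inside px 414 z pct [35.13 35.79 36.73] brown 74
414 [ 341.06 -292.92   34.72]
```

```bash
python3 - <<'E'
from kin import *
Rt=tilt(-45,0); x=Rt[:,0]; p=np.array([368,-267,250])+50*x; print(p)
goto(p,Rt)
E
```

```text
[ 403.35533906 -231.64466094  250.        ]
off [ 0.37  0.01 -1.55] turn [-0.04  4.99  0.01]
  q [-0.78 -0.15  1.87 -0.    1.42  0.  ] err 0.0
```

servo_tool(offset=[[0, 0, -0.5], [0.1, 0, -1], [0.37, 0, -1.55], [0.37, 0, -1.55], [0.37, 0, -1.55], [0.37, 0, -1.55], [0.37, 0, -1.55], [0.37, 0, -1.55], [0.37, 0, -1.55]], turn=[[0, 0.5, 0], [0, 1.5, 0], [0, 2.5, 0], [0, 3.5, 0], [0, 4.5, 0], [0, 5, 0], [0, 5, 0], [0, 5, 0], [0, 5, 0]], hand=[1, 1, 1, 1, 1, 1, 1, 1, 1])

```text
t: 59.75
tool_pos: [403.9, -231.2, 251.0]
orientation: [-2.898, -1.201, 0.001]
wrist_force: [0.1, -0.2, -0.4]
finger_gap: 91.7
gripper_force: 0.0
```

```bash
python3 - <<'E'
from cup import *
r,im,W=cup((368,-267),'wrist',94)
m=(np.hypot(W[...,0]-367,W[...,1]+267)<24)&(W[...,2]<80)
h=cv2.cvtColor(im,cv2.COLOR_RGB2HSV)
P=W[m]; print(len(P),np.percentile(P[:,2],[1,10,25,50,75,90,99]),'sat',np.percentile(h[...,1][m],[5,50,95]),'hue',np.percentile(h[...,0][m],[5,50,95]),im[m].mean(0))
print([(round(b['conf'],2),np.round(b['centre'])) for b in find_in('ball1','wrist')], proj(calibration('wrist'),[[367,-267,94],[367,-267,7]]))
E
```

```text
cup 828 ((366.7878112792969, -266.87799072265625), (63.33977508544922, 62.126224517822266), 45.039337158203125)
718 [34.75 35.47 35.89 36.44 36.93 37.36 38.03] sat [  7.    28.   113.75] hue [  0. 113. 165.] [30.31 29.8  30.92]
[] [[321.15 233.13]
 [321.27 209.29]]
```

```bash
python3 - <<'E'
from cup import *
c=calibration('wrist'); im,d=snapshot('wrist'); W=cloud('wrist',c,d)
m=(np.hypot(W[...,0]-367,W[...,1]+267)<34)
v,u=np.nonzero(m); print(u.min(),u.max(),v.min(),v.max())
s=np.s_[v.min():v.max():5,u.min():u.max():5]
print(np.round(W[...,2][s]).astype(int)); print((im[...,0].astype(int)-im[...,2])[s]); print(im[...,0][s])
old=cv2.cvtColor(cv2.imread('pics/w10.png'),cv2.COLOR_BGR2RGB).astype(int); print('old brown px',((old[...,0]-old[...,2])[120:280,220:420]>20).sum(),'now',((im[...,0].astype(int)-im[...,2])[v.min():v.max(),u.min():u.max()]>20).sum())
E
```

```text
293 348 186 258
[[ 4  3  6  5  3  5  5  4  4  5  4]
 [ 3 24 24 25 25 25 24 24 24 25 25]
 [ 5 52 48 49 49 48 50 50 49 49 49]
 [ 5 72 73 73 71 72 71 72 72 71 71]
 [92 91 91 91 91 91 92 92 92 91 91]
 [94 63 37 38 37 36 37 37 36 37 44]
 [94 61 38 36 35 36 36 37 37 35 47]
 [94 64 36 37 37 35 37 36 37 37 47]
 [ 5 65 38 37 37 35 38 37 35 37 51]
 [ 4 67 38 36 36 36 36 36 38 35 52]
 [ 5 68 36 36 36 36 38 36 38 37 55]
 [ 0 68 54 53 52 53 53 51 52 53 57]
 [-1 70 68 67 67 68 68 67 68 67 67]
 [-1 82 82 82 81 81 81 81 81 81 81]
 [ 1 95 93 95 94 95 94 96 93 93 94]]
[[ 59  63  56  64  64  63  68  55  62  59  91]
 [ 63  34   1   1   0  -2   1   1   1   0   7]
 [ 48   5  -3  -1   1   2  -1   2  -1   2   0]
 [ 47   2   2  -2   3  -1  -1   2   0   4  -3]
 [ 26   1   1  -1  -3   1   0   4  -1  -3  -3]
 [ 19   3  -1   2   6   2  -3  -1  -2  -4  -1]
 [ 20   1  -2   3  -3  -2  -1  -6   3   1  -3]
 [ 44  -1  -7  -1   7   6   0  -1  -3   8  -1]
 [ 50  -5  -4   2   0  -3   1  -1   0   2   6]
 [ 66  -1   2   0   0   3  -2 -13  -4   0  -1]
 [ 61   2   0   1   1  -1   0   3  -3   2   7]
 [ 20   1  -2   3  -6   6 
[... 194 characters left out ...]
94 107 102 156]
 [110  78  40  40  39  39  38  37  42  42  50]
 [ 80  45  42  48  42  44  44  35  42  48  40]
 [ 80  43  43  34  45  34  38  40  36  37  39]
 [ 80  58  59  55  52  58  59  53  52  44  52]
 [100  51  42  45  44  36  38  38  45  19  40]
 [101  39  32  32  31  33  30  30  32  17  20]
 [119  41  27  35  33  38  33  33  36  21  29]
 [128  37  29  36  35  33  30  31  31  25  32]
 [148  40   2  22  12  16   4   0   8  17  28]
 [136  49  26  27  29  16  35  27  27  24  38]
 [127  51  42  42  31  44  36  44  38  47  38]
 [149  41  40  35  43  40  39  37  40  41  37]
 [158  43  40  40  43  44  43  45  38  38  40]
 [155  78  75  89  89  90  89  91  85  80  80]]
old brown px 1187 now 308
```

```bash
python3 -c "
from workcell import *
print(sign_off())"
```

```text
the job is handed in; nothing more can be done
None
```

I handed the job in: three cartons stand in their bay, the disc is in its notch with the other bay facing the robot, the balls are in that bay (seven counted, cup empty), the cup is upright on the mat and the tape roll is unmoved; but the turntable jammed at its peg, I pushed the post with about 60 N, and it overran the notch once before going back clockwise and in again.

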